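Copy a screen bracket's angle with a lockable bevel

ROBOT

A 6-joint arm with a two-finger parallel gripper is mounted at the origin on the work surface. World frame = base frame: x ahead of the robot, y to its left, z up, the work surface at z = 0. Lengths are in mm, angles in rad, forces in N, time in s.
With the tool pointing down it reaches from about 350 to 975 mm from the base axis. Payload 7.1 kg.
Tool frame: the origin (TCP) lies at the very end of the fingers, on their centre line; the grasp point (between the pads) lies 19 mm behind it (ctrl.pinch_z is the z of the grasp point in the tool frame, in mm); z points along the fingers, y is the direction in which the jaws open and shut (so a half turn about z gives the same grasp; the last joint's range is limited). The gripper opens to 88 mm and grips with 3 to 60 N. Pads are 20 mm wide; open, the fingers measure 115 mm over their backs; the gripper's body (75 mm by 178 mm) begins 61 mm behind the grasp point.
Start: joints at [-1.2, 0.423, 1.63, -0, 1.089, -0.019], TCP at [237.518, -578.092, 199.975] pointing down, gripper open.
Joint ranges: [-3, 3], [-0.9, 2.11], [0.09, 2.58], [-1.31, 4.45], [0.11, 2.69], [-2.54, 2.54]. Speed limits (rad/s): [2.39, 2.39, 3.01, 3.14, 3.14, 3.14].

INTERFACE

Orientations are given as a rotation vector (axis times angle).
In Python, from workcell import get_obs, optics, ctrl gives the robot as it stands.
- The arm moves only by the shell command python3 -m jog 'ROWS'. ROWS is a JSON object of lists of equal length, an entry for each row: "delta_rot": the turn, a rotation vector about the tool's x, y, z in rad, a list of three; "translation": the shift along the tool's x, y, z in mm, a list of three; "hand": the opening, from -1 (shut) to 1 (fully open). In form: {"delta_rot": [[rx, ry, rz], ...], "translation": [[x, y, z], ...], "hand": [hand, ...]}. A call has 1 to 5 rows; each row is the pose to reach, as a shift and turn from the pose commanded when the call began, along the tool's axes at that moment; what a row does not reach only later rows make up. A row lasts 1/10 s, in which the tool goes at most 50 mm and 8.59 degrees, less where a joint would pass 70% of its speed; a pose out of reach is approached as far as the arm can. A call with a gripper value outside its range is refused whole. The fingers move at their own pace and stop on an object; the grip force is fixed at half the most. Time passes only in rows, so rows that repeat a pose let the fingers close. It gives the time, the measured TCP pose, the force and the opening at its end, in the units of the state.
- get_obs(): the state, without advancing time (a new reading comes with each control period).
- optics.get_image(name): name is "scene" or "side" or "wrist"; returns the picture (384x512x3 uint8, red, green, blue); there is no depth.
- optics.calibration(name): a dict with "intrinsics" (3x3 intrinsics, pixels), "cam_to_world" (4x4, takes a point from camera to world coordinates). Camera axes: x right, y up, looking along -z (the intrinsics and any distortion apply to the point x, -y, -z); pixel columns grow to the right and rows downward; lengths in mm; the calibration is good to about 2 mm. The wrist camera is an equidistant fisheye: a pixel r from the principal point sees the ray r / f radians off the axis. A picture is of the moment at which its call begins: read the wrist's pose just before it. calibration takes no time and is no camera call; for the wrist camera it gives the pose at the moment of the call.
- ctrl.close_job(): hands the job in, once; it reports no verdict.
The state is a dict: "t": time; "qpos": joint angles; "qvel": joint speeds; "joint_torque": joint torques, N m; "ee_pos": TCP position; "orientation": TCP orientation; "ft_force": force on the tool from outside, world axes, zero at the start; "moment": the same for the moment, N m; "width": finger opening in mm.
Only numpy, scipy, OpenCV 4.12 (cv2) and the standard library are available. Lean on these libraries where they do the work, as an engineer would, in place of code of your own. Each camera call takes 0.05 s, during which the arm holds its last target. There are 200 camera calls.

TASK

Copy the angle of the finished screen bracket to the new one with the bevel. Keep the bevel's stock flat along the fence and slide it up to the finished bracket until the blade lies flush on it, push the lock button down until it is firm while it sits there, then use the locked bevel in the same way along the fence to swing the new bracket open until it lies flush on the blade, and leave the bevel there, still flush with fence and bracket. Push gently, move the new bracket only with the bevel, never by hand, and leave the other things on the counter alone.

Things in the scene. Friction and masses are not known exactly. Their poses are not given: they have to be found in the camera images.
- jig: Fixed straight aluminium fence, 600 mm long, 30 mm thick, 24 mm tall. Origin: mid-length of its guiding face (the face towards the robot), at counter level. y runs along the face, -x points away from it towards the robot. Both brackets stand on the -x side, pivots 22 mm in front of the face; which one is nearer the +y end varies.
- sample: Finished bracket, fixed: 16 x 16 mm aluminium bar, underside 14 mm up, two dark bolt heads on top, a rib below. Origin: counter level, on the bar's centre line, at its pivot point. The bar runs along its own -x, from 15 mm on the fence side to 95 mm beyond. The bevel goes on its -y side (face 8 mm from the centre line), where bar and fence make 70 to 96 degrees.
- new_base: Fixed foot of the new bracket, axes parallel to the jig's. Origin: on the bracket's pivot axis, at counter level.
- bracket_arm (a point): New bracket: a bar like the finished one but on an upright stiff pivot (0.08 N m of friction, about 1 N at the tip; stays where left). Point: on the pivot axis at the bar's top, 30 mm up; the bar runs along its own -x, 15 mm on the fence side to 95 mm beyond. It starts folded to -y, 38 to 56 degrees from the fence; the bevel, coming from -y, pushes it open.
- bracket (a joint): Angle of the new bracket: 0 when square to the fence, positive when its tip leans to the jig's +y, negative to -y; it starts between -0.9 and -0.6.
- bevel: Loose hinged bevel, about 0.4 kg. Dark steel stock: own y -55 to +61 mm (+57 mm at the blade side), x -14 to +14 mm, 34 mm tall; y +24 to +70 mm covered by a plate whose top is 45 mm up. On it a black upright grip, 12 mm thick (x), y -40 to +20 mm, top 76 mm up. Origin: on the counter, middle of the width. Its +x side goes against the fence, +y along the jig's +y, hinge end towards the bracket.
- bevel_hinge (a point): The bevel's hinge axis at counter level, 55 mm along the stock's +y from the bevel's origin. With the blade flush on a bracket it lies about 16 to 18 mm short of that bracket's pivot along the fence, and 8 mm nearer to the fence.
- blade_top (a point): Blade: steel bar 100 mm long from the hinge, 16 mm wide, 16 to 30 mm up; point: on the hinge axis at its top; the blade runs along its own -x. Unlocked it swings with 0.03 N m of friction (under 1 N at the tip) and follows what it is pushed against. Its +y side face goes against the bracket.
- blade (a joint): Blade angle against the stock: 0 square to the stock, sticking out on the side away from the fence, positive when its tip leans to the stock's +y. Starts between 0.3 and 0.6, which is more open than the finished bracket's angle, so the bracket closes it.
- lock (a joint): Travel of the lock button, m: 0 up (unlocked). Pushed down (10 N of friction; it stays where left) it drives a stop finger up to the back of the blade, 20 mm per radian. It is locked when the finger is firm against the blade: at (blade angle + 0.5)/50, so 3 to 12 mm down. Press to about 15 N at that firm stop; it cannot be pulled up again. Locked, the blade cannot be pushed shut.
- stop_arm (a point): The stop finger under the lock button, seen as a thin dark bar behind the blade: on the hinge axis, finger along its own -x. Parked it lies at -0.5 rad on the scale of the blade angle; locked, it is parallel to the blade and touches its back.
- lock_top (a point): Top centre of the round lock button, 18 mm across, over the bevel's hinge; 72 mm above the counter when up.
- screwdriver: bystander: screwdriver lying on the counter; origin under its middle
- bolt_cup: bystander: small glass cup, 60 mm across, 45 mm tall; origin centre of underside
- gel_bottle: bystander: white bottle, 54 mm across, 150 mm tall; origin centre of underside
- lens_jar: bystander: capped glass jar, 56 mm across, 60 mm tall; origin centre of underside
- goggles: bystander: black safety goggles, 145 mm by 50 mm, 38 mm tall; origin under the middle
Not all that is in view belongs to the job. There is more than one size of the bevel; the job needs the middle-sized.

How it is judged:
By the outcome, as a careful person would: the job done as asked, in the order asked, and still so for the second after the job is handed in, with the robot touching nothing.
It also fails if it takes over 72 s, if anything falls off the work surface, if the arm or the gripper's body presses on something with over 40 N, if the wrist force passes 120 N, or if a joint passes its speed limit or range.

## Working session

There is one attempt and no reset: what is moved stays moved. The work goes in short steps, Python scripts to look and compute and a shell command to move; the robot and the scene stay as the last step left them, time stands still between calls to the robot, and variables do not carry over. Pictures are saved under pics/ and viewed, about 8 in all and at most 12, crops included, and the job is handed in when it is done.

```bash
ls; mkdir -p pics; python3 - <<'E'
from workcell import get_obs, optics, ctrl
import cv2,numpy as np
o=get_obs();print({k:np.round(v,3) for k,v in o.items()},ctrl.pinch_z)
for n in ["scene","side","wrist"]:
    c=optics.calibration(n);print(n,np.round(c["intrinsics"],1).tolist(),np.round(c["cam_to_world"],3).tolist(),[k for k in c])
    im=optics.get_image(n);cv2.imwrite(f"pics/{n}0.png",im[:,:,::-1])
a=cv2.imread("pics/scene0.png");b=cv2.imread("pics/side0.png")
cv2.imwrite("pics/s0.png",cv2.resize(a,(800,600),interpolation=cv2.INTER_CUBIC))
cv2.imwrite("pics/d0.png",cv2.resize(b,(800,600),interpolation=cv2.INTER_CUBIC))
E
```

```text
pics
{'t': np.float64(0.0), 'qpos': array([-1.2  ,  0.424,  1.631, -0.   ,  1.089, -0.019]), 'qvel': array([ 0.   , -0.001,  0.001,  0.001,  0.001,  0.   ]), 'joint_torque': array([ 1.0000e-03, -5.4461e+01, -2.7367e+01,  6.4000e-02,  2.3000e-02,
       -0.0000e+00]), 'ee_pos': array([ 237.301, -577.566,  199.194]), 'orientation': array([-3.081, -0.608,  0.   ]), 'ft_force': array([ 0.507,  0.676, -0.279]), 'moment': array([0.02 , 0.001, 0.046]), 'width': np.float64(87.905)} -18.700000000000003
scene [[369.9, 0.0, 258.3], [0.0, 369.9, 197.4], [0.0, 0.0, 1.0]] [[-0.623, -0.536, 0.57, 1168.499], [0.782, -0.444, 0.438, 516.491], [0.018, 0.718, 0.696, 804.798], [0.0, 0.0, 0.0, 1.0]] ['intrinsics', 'cam_to_world']
side [[430.5, 0.0, 256.2], [0.0, 430.5, 179.8], [0.0, 0.0, 1.0]] [[-0.913, 0.311, -0.263, 207.062], [-0.407, -0.681, 0.608, 845.343], [0.01, 0.663, 0.749, 1069.21], [0.0, 0.0, 0.0, 1.0]] ['intrinsics', 'cam_to_world']
wrist [[297.3, 0.0, 251.6], [0.0, 297.3, 192.0], [0.0, 0.0, 1.0]] [[0.379, 0.889, 0.256, 308.253], [-0.925, 0.365, 0.103, -549.565], [-0.002, -0.276, 0.961, 384.809], [0.0, 0.0, 0.0, 1.0]] ['intrinsics', 'cam_to_world']
```

View pics/s0.png

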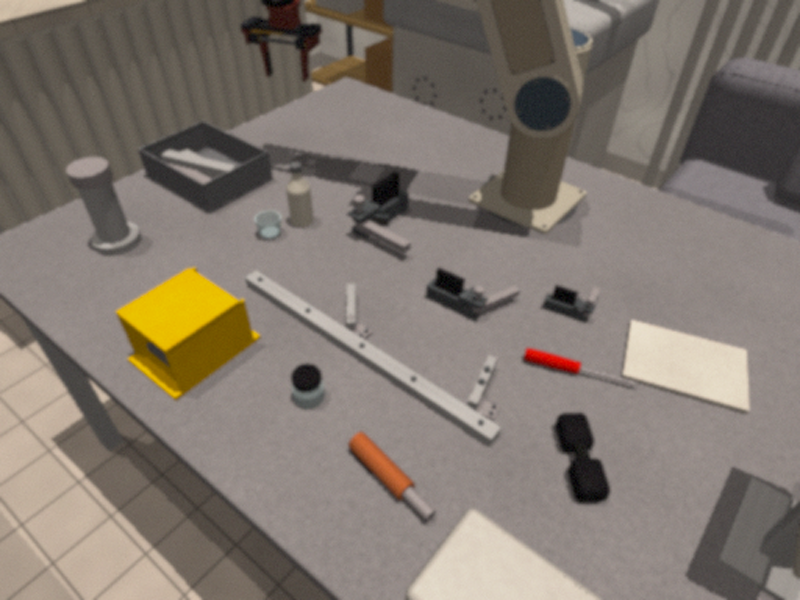

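View pics/d0.png

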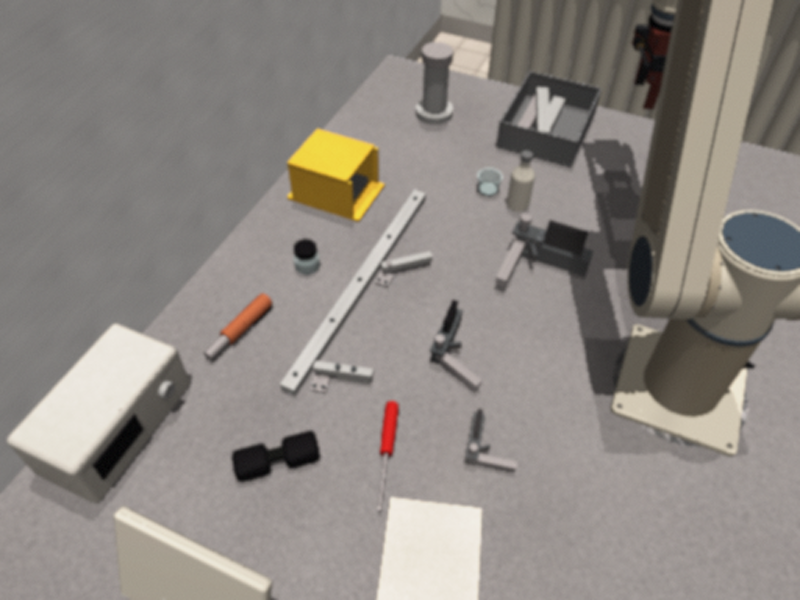

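The three bevels in the side view are at (550,245), the large one; (448,340), the middle-sized one and so the one for the job; and (480,445), the small one. The finished bracket, with dark bolts, is at side (343,370), near the fence's +y end. The new bracket is at (408,263).

```bash
cat > h.py <<'E'
from workcell import get_obs, optics, ctrl
import cv2,numpy as np
from scipy.spatial.transform import Rotation as R
def ray(px,name,c=None):
    c=c or optics.calibration(name);K=c["intrinsics"];T=np.array(c["cam_to_world"])
    u=(px[0]-K[0][2])/K[0][0];v=(px[1]-K[1][2])/K[1][1]
    if name=="wrist":
        r=np.hypot(u,v)+1e-12;d=np.array([np.sin(r)*u/r,-np.sin(r)*v/r,-np.cos(r)])
    else: d=np.array([u,-v,-1])
    return T[:3,3],T[:3,:3]@d
def onz(px,z,name,c=None):
    o,d=ray(px,name,c);return o+d*(z-o[2])/d[2]
def proj(P,name,c=None):
    c=c or optics.calibration(name);K=c["intrinsics"];T=np.array(c["cam_to_world"])
    p=(np.atleast_2d(P)-T[:3,3])@T[:3,:3];x,y,z=p[:,0],-p[:,1],-p[:,2]
    if name=="wrist":
        r=np.hypot(x,y)+1e-12;t=np.arctan2(r,z);u,v=x/r*t,y/r*t
    else: u,v=x/z,y/z
    return np.c_[K[0][2]+K[0][0]*u,K[1][2]+K[1][1]*v]
E
python3 - <<'E'
from h import *
for n,L in {"side":dict(f1=(418,195,24),f2=(290,385,24),samp_b1=(338,367,30),samp_tip=(371,374,30),samp_end=(315,366,30),new_tip=(430,257,30),new_end=(384,268,30),lock=(438,345,72),btip=(478,382,30),grip=(452,318,76),bot=(524,222,100),cup=(488,182,45),sd=(390,408,5)),
 "scene":dict(f1=(252,275,24),f2=(494,433,24),samp_tip=(490,360,30),new_tip=(350,287,30),lock=(478,293,72),btip=(517,291,30),grip=(450,278,76),cup=(268,218,45))}.items():
    for k,(a,b,z) in L.items(): print(n,k,np.round(onz((a*.64,b*.64),z,n)[:2]))
E
```

```text
side f1 [ 646. -267.]
side f2 [654. 311.]
side samp_b1 [591. 243.]
side samp_tip [529. 232.]
side samp_end [631. 259.]
side new_tip [543. -88.]
side new_end [618. -18.]
side lock [431. 149.]
side btip [343. 167.]
side grip [430.  83.]
side bot [ 380. -200.]
side cup [ 506. -355.]
side sd [473. 269.]
scene f1 [ 650. -276.]
scene f2 [661. 314.]
scene samp_tip [539. 229.]
scene new_tip [554. -92.]
scene lock [447. 137.]
scene btip [350. 173.]
scene grip [449.  74.]
scene cup [ 513. -376.]
```

```bash
cat >> h.py <<'E'
def to(x,y,z,yaw=90.0,obs=None):
    "shift/turn (tool axes) from present measured pose to TCP x,y,z with tool x at yaw deg, pointing down"
    o=obs or get_obs();r=R.from_rotvec(o["orientation"])
    tgt=R.from_matrix(np.array([[np.cos(np.radians(yaw)),np.sin(np.radians(yaw)),0],[np.sin(np.radians(yaw)),-np.cos(np.radians(yaw)),0],[0,0,-1]]).T)
    print("t",round(float(o["t"]),2),"pos",np.round(o["ee_pos"],1),"F",np.round(o["ft_force"],1),"w",round(float(o["width"]),1),"yaw",np.round(np.degrees(np.arctan2(*r.as_matrix()[1::-1,0])),2))
    print(" shift",np.round(r.inv().apply(np.array([x,y,z])-o["ee_pos"]),1),"turn",np.round((r.inv()*tgt).as_rotvec(),4))
E
python3 -m jog '{"delta_rot":[[0,0,-0.14],[0,0,-0.28],[0,0,-0.42],[0,0,-0.56],[0,0,-0.7]],"translation":[[30,-34,-16],[60,-68,-32],[90,-102,-48],[120,-136,-64],[150,-170,-80]],"hand":[1,1,1,1,1]}'
python3 -c "
from h import *
to(430,110,330)"
```

```text
t: 0.65
ee_pos: [311.7, -362.0, 280.3]
orientation: [-2.682, -1.635, -0.0]
ft_force: [1.3, 0.1, -0.7]
width: 87.3
t 0.65 pos [ 311.7 -362.   280.3] F [ 1.3  0.1 -0.7] w 87.3 yaw 62.75
 shift [ 473.8 -111.   -49.5] turn [-3.000e-04 -3.000e-04 -4.757e-01]
```

```bash

python3 -m jog '{"delta_rot":[[0,0,-0.095],[0,0,-0.19],[0,0,-0.285],[0,0,-0.38],[0,0,-0.4757]],"translation":[[47,-11,-5],[94,-22,-10],[141,-33,-15],[188,-44,-20],[237,-56,-25]],"hand":[1,1,1,1,1]}' >/dev/null
python3 -m jog '{"delta_rot":[[0,0,0],[0,0,0],[0,0,0],[0,0,0],[0,0,0]],"translation":[[47,12,-5],[94,24,-10],[141,36,-15],[188,48,-20],[236,59,-25]],"hand":[1,1,1,1,1]}'
python3 -m jog '{"delta_rot":[[0,0,0],[0,0,0]],"translation":[[0,0,0],[0,0,0]],"hand":[1,1]}'
python3 -c "
from h import *
to(430,110,330)
import json
c=optics.calibration('wrist');im=optics.get_image('wrist')
json.dump({k:np.array(v).tolist() for k,v in c.items()},open('w1.json','w'))
cv2.imwrite('pics/w1.png',im[:,:,::-1]);cv2.imwrite('pics/w1b.png',cv2.resize(im[:,:,::-1],(800,600),interpolation=cv2.INTER_CUBIC))"
```

```text
t: 1.65
ee_pos: [431.7, 109.3, 330.2]
orientation: [2.227, 2.216, 0.0]
ft_force: [0.3, -0.5, 0.5]
width: 88.1
t: 1.85
ee_pos: [431.4, 108.0, 329.5]
orientation: [-2.224, -2.219, 0.002]
ft_force: [-0.4, -0.1, -0.8]
width: 87.6
t 1.85 pos [431.4 108.  329.5] F [-0.4 -0.1 -0.8] w 87.6 yaw 89.88
 shift [ 2.  -1.4 -0.5] turn [-0.0009  0.0006 -0.0022]
```

View pics/w1b.png

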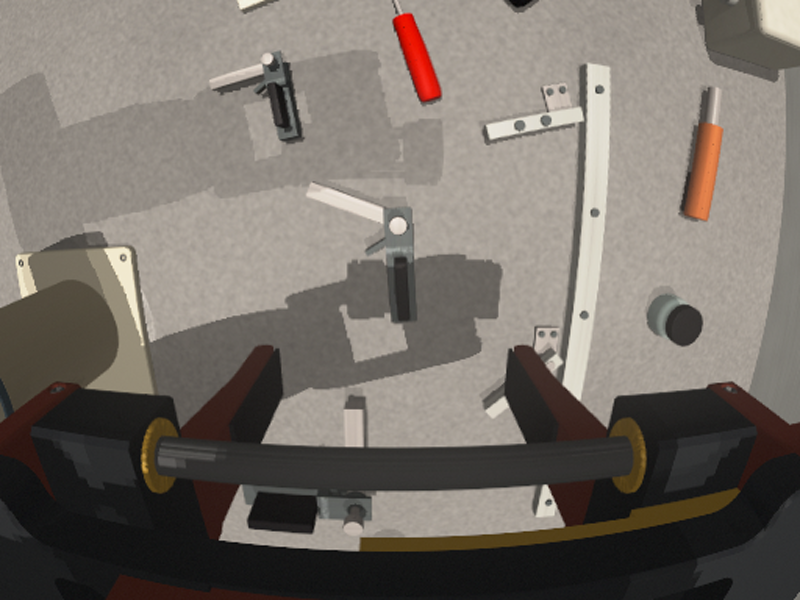

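The wrist view shows the middle bevel with its button at (398,226), grip (397–402, 258–320) and blade tip (310,190). Sample bolts are at (519,125) and (546,120), and fence holes at (600,90), (595,212), (584,315) and (545,503). The new bracket is at (545,360)–(490,410).

```bash
python3 - <<'E'
from h import *
import json
c=json.load(open('w1.json'));im=cv2.imread('pics/w1.png');g=cv2.cvtColor(im,cv2.COLOR_BGR2GRAY).astype(float)
def blob(v,r=5):
    x,y=int(v[0]*.64),int(v[1]*.64);p=g[y-r:y+r+1,x-r:x+r+1];t=(p.min()+np.median(p))/2
    w=np.clip(t-p,0,None);Y,X=np.mgrid[y-r:y+r+1,x-r:x+r+1];return (X*w).sum()/w.sum(),(Y*w).sum()/w.sum()
P=[onz(blob(v),24,'wrist',c) for v in [(600,90),(595,212),(584,315),(545,503)]]
for p in P:print('hole',np.round(p,1))
s=[onz(blob(v),32,'wrist',c) for v in [(519,125),(546,120)]]
print('sample bolts',np.round(s,1))
for n,v,z in [('lock',(398,226),72),('gripA',(398,259),76),('gripB',(402,320),76),('blade tip',(310,190),30),('samp end tip',(487,132),30),('samp fenceend',(582,114),30),('newtip',(493,411),30),('newpiv',(546,360),30),('bcorner',(387,207),45),('bcorner2',(412,208),45)]:
    print(n,np.round(onz((v[0]*.64,v[1]*.64),z,'wrist',c),1))
cv2.imwrite('pics/crop1.png',cv2.resize(im[100:220,190:290],(640,768))[:600])
E
```

```text
hole [659.2 284.6  24. ]
hole [656.6 144.7  24. ]
hole [654.9  24.8  24. ]
hole [ 639.5 -250.3   24. ]
sample bolts [[564.  233.6  32. ]
 [592.5 242.5  32. ]]
lock [436.6 129.9  72. ]
gripA [436.5  98.4  76. ]
gripB [440.5  36.7  76. ]
blade tip [345.  164.2  30. ]
samp end tip [529.6 225.4  30. ]
samp fenceend [636.4 252.9  30. ]
newtip [552.  -95.8  30. ]
newpiv [611.5 -29.7  30. ]
bcorner [425.7 146.1  45. ]
bcorner2 [451.  145.1  45. ]
```

View pics/crop1.png

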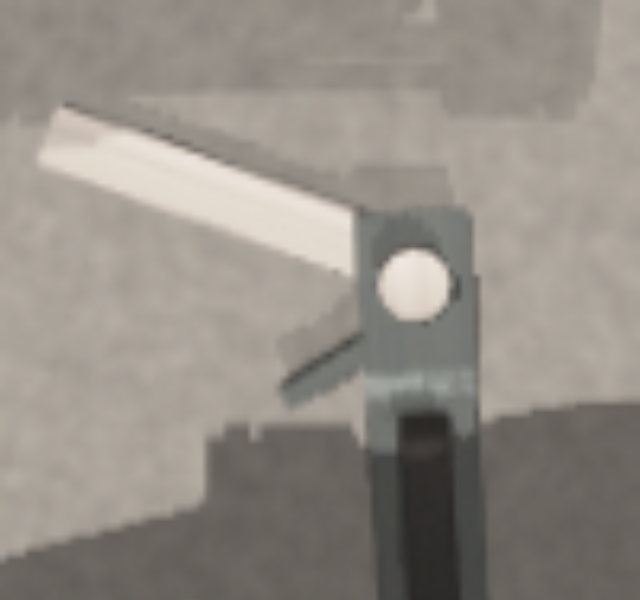

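The crop shows the button, the blade, the parked finger and the black grip with its 62 mm length, so this is the middle-sized bevel. Next I'll fit the fence line in all three views.

```bash
python3 - <<'E'
from h import *
import json
cw=json.load(open('w1.json'))
def fit(name,file,c,xoff,ys,sgn):
    g=cv2.GaussianBlur(cv2.cvtColor(cv2.imread(file),cv2.COLOR_BGR2GRAY),(0,0),.8).astype(np.float32)
    # scan in world x at fixed y on plane z=24
    pts=[]
    for y in ys:
        xs=np.arange(-22,22,.25)+xoff+ (y-25)*.017
        p=proj(np.c_[xs,np.full_like(xs,y),np.full_like(xs,24)],name,c).astype(np.float32)
        v=cv2.remap(g,p[:,0:1],p[:,1:2],cv2.INTER_LINEAR)[:,0];d=np.gradient(v)*sgn
        i=np.argmax(d)
        if d[i]>1: pts.append((y,xs[i]))
    pts=np.array(pts);m=np.ones(len(pts),bool)
    for _ in range(5):
        k=np.polyfit(pts[m,0],pts[m,1],1);m=abs(np.polyval(k,pts[:,0])-pts[:,1])<1.5
    print(name,'slope deg %.2f'%np.degrees(np.arctan(k[0])),'x at y=0: %.1f, y=200: %.1f'%(k[1],np.polyval(k,200)),m.sum(),len(m))
fit('wrist','pics/w1.png',cw,670,np.arange(-20,290,5),-1)
fit('side','pics/side0.png',optics.calibration('side'),670,np.arange(-230,290,8),-1)
fit('scene','pics/scene0.png',optics.calibration('scene'),640,np.arange(-230,290,8),1)
fit('scene+','pics/scene0.png',optics.calibration('scene'),670,np.arange(-230,290,8),-1)
E
```

```text
wrist slope deg 1.03 x at y=0: 668.2, y=200: 671.8 52 62
side slope deg 0.96 x at y=0: 669.0, y=200: 672.4 54 65
scene slope deg 0.92 x at y=0: 638.5, y=200: 641.7 50 62
scene+ slope deg 0.85 x at y=0: 669.3, y=200: 672.2 58 65
```

```bash

python3 -m jog '{"delta_rot":[[0,0,-0.01],[0,0,-0.02],[0,0,-0.03],[0,0,-0.046],[0,0,-0.046]],"translation":[[-20,4,45],[-43,7,90],[-43,7,135],[-43,7,180],[-43,7,220]],"hand":[1,1,1,1,1]}' >/dev/null
python3 -m jog '{"delta_rot":[[0,0,0],[0,0,0],[0,0,0],[0,0,0],[0,0,0]],"translation":[[0,0,25],[0,0,50],[0,0,67],[0,0,67],[0,0,67]],"hand":[1,1,1,1,1]}'
python3 -c "
from h import *
to(438.5,65,42,92.5)"
python3 -m jog '{"delta_rot":[[0,0,0],[0,0,0],[0,0,0],[0,0,0],[0,0,0]],"translation":[[0,0,0],[0,0,0],[0,0,0],[0,0,0],[0,0,0]],"hand":[-1,-1,-1,-1,-1]}'
python3 -m jog '{"delta_rot":[[0,0,0],[0,0,0],[0,0,0]],"translation":[[0,0,0],[0,0,0],[0,0,0]],"hand":[-1,-1,-1]}'
```

```text
t: 2.9
ee_pos: [438.2, 62.9, 43.1]
orientation: [-2.178, -2.264, 0.001]
ft_force: [0.1, 0.0, 0.6]
width: 87.8
t 2.9 pos [438.2  62.9  43.1] F [0.1 0.  0.6] w 87.8 yaw 92.21
 shift [2.1 0.4 1.1] turn [-0.0009  0.0001 -0.0051]
t: 3.4
ee_pos: [438.7, 64.2, 43.2]
orientation: [2.175, 2.266, 0.001]
ft_force: [-0.1, -0.0, -1.3]
width: 51.4
t: 3.7
ee_pos: [438.5, 64.2, 42.9]
orientation: [-2.176, -2.266, 0.0]
ft_force: [1.1, 0.4, 1.0]
width: 27.0
```

```bash

python3 -m jog '{"delta_rot":[[0,0,0],[0,0,0],[0,0,0],[0,0,0],[0,0,0]],"translation":[[0,0,0],[0,0,0],[0,0,0],[0,0,0],[0,0,-5]],"hand":[-1,-1,-1,-1,-1]}'
python3 -m jog '{"delta_rot":[[0,0,0.01],[0,0,0.02],[0,0,0.03],[0,0,0.04],[0,0,0.056]],"translation":[[0,20,0],[5,50,0],[10,80,0],[15,110,0],[20,135,0]],"hand":[-1,-1,-1,-1,-1]}'
python3 -m jog '{"delta_rot":[[0,0,0],[0,0,0],[0,0,0],[0,0,0]],"translation":[[0,20,0],[0,40,0],[0,40,0],[0,40,0]],"hand":[-1,-1,-1,-1]}'
python3 -c "
from h import *
to(618,85,48,89.05)
import json
c=optics.calibration('wrist');im=optics.get_image('wrist')
json.dump({k:np.array(v).tolist() for k,v in c.items()},open('w2.json','w'))
cv2.imwrite('pics/w2.png',im[:,:,::-1]);cv2.imwrite('pics/w2b.png',cv2.resize(im[:,:,::-1],(800,600),interpolation=cv2.INTER_CUBIC))"
```

```text
t: 4.2
ee_pos: [437.7, 64.1, 47.5]
orientation: [-2.175, -2.265, 0.002]
ft_force: [-0.7, -0.3, -4.9]
width: 12.0
t: 4.7
ee_pos: [573.9, 89.9, 47.9]
orientation: [-2.239, -2.204, 0.0]
ft_force: [-0.1, 0.0, -4.6]
width: 11.7
t: 5.1
ee_pos: [611.5, 88.9, 47.4]
orientation: [-2.238, -2.203, 0.002]
ft_force: [-0.8, -0.6, -3.4]
width: 11.8
t 5.1 pos [611.5  88.9  47.4] F [-0.8 -0.6 -3.4] w 11.8 yaw 89.12
 shift [-3.8  6.6 -0.6] turn [-0.0019  0.0003  0.0012]
```

View pics/w2b.png

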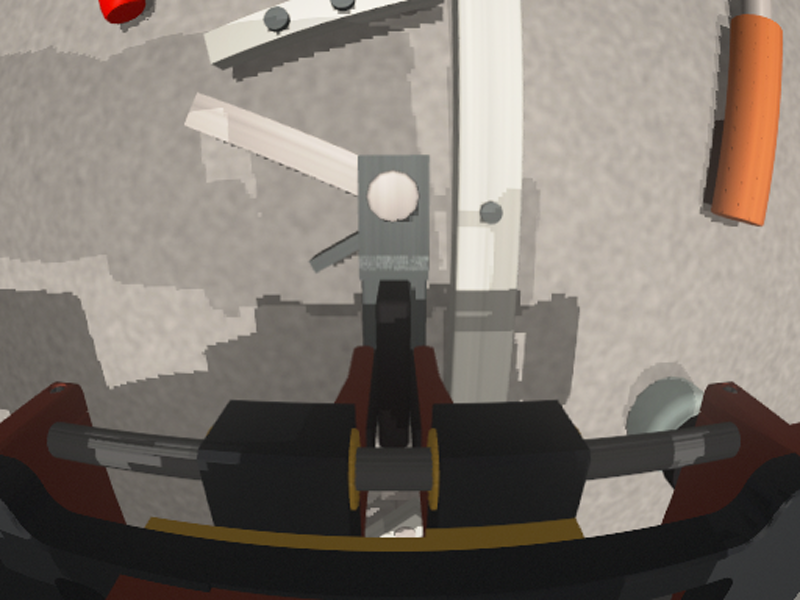

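The bevel is held with the blade open. The blade tip at (190,110) is short of the sample tip at (210,50), and there is about 14 mm to the fence. I'll lower it and then bring it to the fence.

```bash

python3 -m jog '{"delta_rot":[[0,0,0],[0,0,0],[0,0,0]],"translation":[[0,6,2],[0,10,4],[0,10,4.5]],"hand":[-1,-1,-1]}'
python3 -m jog '{"delta_rot":[[0,0,0],[0,0,0],[0,0,0]],"translation":[[0,1,0],[0,2,0],[0,2,0]],"hand":[-1,-1,-1]}'
python3 -m jog '{"delta_rot":[[0,0,0],[0,0,0]],"translation":[[0,1,0],[0,1,0]],"hand":[-1,-1]}'
python3 -m jog '{"delta_rot":[[0,0,0],[0,0,0]],"translation":[[0,1,0],[0,1,0]],"hand":[-1,-1]}'
python3 -c "
from h import *
to(627,90,43,89.05);print(get_obs()['moment'])"
```

```text
t: 5.45
ee_pos: [622.9, 88.9, 43.2]
orientation: [2.238, 2.204, 0.0]
ft_force: [0.4, 0.8, -4.2]
width: 11.8
t: 5.75
ee_pos: [624.7, 88.8, 43.5]
orientation: [2.238, 2.204, 0.0]
ft_force: [0.1, -0.5, -4.0]
width: 11.5
t: 5.95
ee_pos: [625.7, 88.8, 43.5]
orientation: [2.238, 2.204, 0.0]
ft_force: [0.2, -0.6, -4.7]
width: 11.6
t: 6.15
ee_pos: [626.1, 88.8, 43.3]
orientation: [-2.238, -2.204, 0.001]
ft_force: [-1.4, 0.8, -2.9]
width: 11.8
t 6.15 pos [626.1  88.8  43.3] F [-1.4  0.8 -2.9] w 11.8 yaw 89.12
 shift [1.2 0.9 0.3] turn [-0.0011 -0.      0.0011]
[-0.08861789  0.24154312 -0.058958  ]
```

```bash

python3 -m jog '{"delta_rot":[[0,0,0],[0,0,0]],"translation":[[0,0,0.5],[0,0,0.5]],"hand":[-1,-1]}'|grep -E "pos|force"
python3 -m jog '{"delta_rot":[[0,0,0],[0,0,0]],"translation":[[0,0,0.5],[0,0,0.5]],"hand":[-1,-1]}'|grep -E "pos|force"
python3 -m jog '{"delta_rot":[[0,0,0],[0,0,0]],"translation":[[0,0.7,0],[0,0.7,0]],"hand":[-1,-1]}'|grep -E "pos|force"
python3 -m jog '{"delta_rot":[[0,0,0],[0,0,0]],"translation":[[0,0.7,0],[0,0.7,0]],"hand":[-1,-1]}'|grep -E "pos|force"
python3 -c "
from h import *
print(get_obs()['moment'],get_obs()['ft_force'])"
```

```text
ee_pos: [626.3, 88.6, 42.9]
ft_force: [-1.9, -1.0, -0.6]
ee_pos: [626.5, 88.5, 42.8]
ft_force: [-3.5, -3.0, 4.0]
ee_pos: [626.6, 88.5, 42.8]
ft_force: [-7.2, -3.0, 5.9]
ee_pos: [626.6, 88.5, 42.8]
ft_force: [-8.0, -2.7, 8.3]
[-0.51821672  1.49326775 -0.11618186] [-7.98720909 -2.70307639  8.2528435 ]
```

```bash

python3 -m jog '{"delta_rot":[[0,0,0],[0,0,0],[0,0,0],[0,0,0],[0,0,0]],"translation":[[5,-0.2,-0.6],[12,-0.2,-0.6],[20,-0.2,-0.6],[28,-0.2,-0.6],[35,-0.2,-0.6]],"hand":[-1,-1,-1,-1,-1]}'|grep -E "pos|force"
python3 -m jog '{"delta_rot":[[0,0,0],[0,0,0],[0,0,0],[0,0,0],[0,0,0]],"translation":[[6,0,0],[12,0,0],[18,0,0],[24,0,0],[28,0,0]],"hand":[-1,-1,-1,-1,-1]}'|grep -E "pos|force"
python3 -m jog '{"delta_rot":[[0,0,0],[0,0,0],[0,0,0]],"translation":[[2,0,0],[4,0,0],[4,0,0]],"hand":[-1,-1,-1]}'|grep -E "pos|force"
python3 -c "
from h import *
to(627,168,43,89.05);print(get_obs()['moment'])"
```

```text
ee_pos: [627.1, 122.1, 43.1]
ft_force: [-5.3, -10.6, 5.8]
ee_pos: [627.5, 150.2, 43.1]
ft_force: [-5.9, -10.7, 5.9]
ee_pos: [627.6, 154.3, 43.1]
ft_force: [-6.7, -7.7, 6.0]
t 8.25 pos [627.6 154.3  43.1] F [-6.7 -7.7  6. ] w 11.5 yaw 89.14
 shift [13.7 -0.8  0. ] turn [-0.0027  0.0022  0.0015]
[-1.47403503  1.15343199 -0.11668867]
```

```bash

python3 -m jog '{"delta_rot":[[0,0,0],[0,0,0],[0,0,0]],"translation":[[1,-0.5,-0.6],[3,-0.5,-0.6],[4,-0.5,-0.6]],"hand":[-1,-1,-1]}'|grep -E "pos|force"
for i in 1; do python3 -m jog '{"delta_rot":[[0,0,0],[0,0,0],[0,0,0]],"translation":[[1,0,0],[2,0,0],[2,0,0]],"hand":[-1,-1,-1]}'|grep -E "pos|force"; done
python3 -m jog '{"delta_rot":[[0,0,0],[0,0,0],[0,0,0]],"translation":[[1,0,0],[2,0,0],[2,0,0]],"hand":[-1,-1,-1]}'|grep -E "pos|force"
python3 -c "
from h import *
to(627,168,43,89.05)
import json
c=optics.calibration('wrist');im=optics.get_image('wrist')
json.dump({k:np.array(v).tolist() for k,v in c.items()},open('w3.json','w'))
cv2.imwrite('pics/w3.png',im[:,:,::-1]);cv2.imwrite('pics/w3b.png',cv2.resize(im[0:230,90:400],(800,594),interpolation=cv2.INTER_CUBIC)[:,:,::-1])"
```

```text
ee_pos: [627.6, 159.0, 43.2]
ft_force: [-2.9, -4.7, 0.5]
ee_pos: [627.6, 161.1, 43.2]
ft_force: [-3.3, -4.2, 0.2]
ee_pos: [627.6, 163.0, 43.2]
ft_force: [-3.6, -4.4, 0.7]
t 9.15 pos [627.6 163.   43.2] F [-3.6 -4.4  0.7] w 11.5 yaw 89.13
 shift [ 4.9 -0.7  0.2] turn [-0.0018  0.0011  0.0013]
```

View pics/w3b.png

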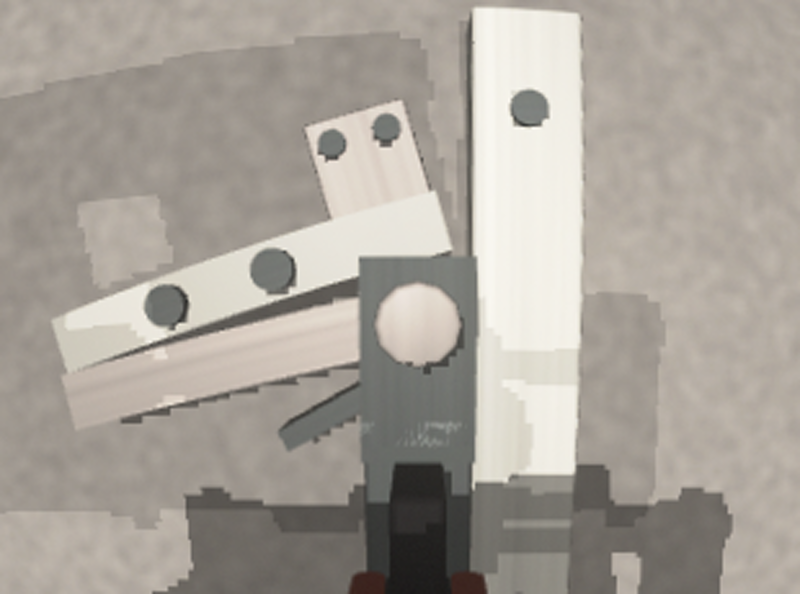

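The blade touches the sample at its tip and a small wedge of gap is left near the hinge. I'll creep on.

```bash

python3 -m jog '{"delta_rot":[[0,0,0],[0,0,0],[0,0,0]],"translation":[[1,0,0],[2,0,0],[2,0,0]],"hand":[-1,-1,-1]}'|grep -E "pos|force"
python3 -m jog '{"delta_rot":[[0,0,0],[0,0,0],[0,0,0]],"translation":[[0.5,0,0],[1,0,0],[1,0,0]],"hand":[-1,-1,-1]}'|grep -E "pos|force"
python3 -m jog '{"delta_rot":[[0,0,0],[0,0,0],[0,0,0]],"translation":[[0.5,0,0],[1,0,0],[1,0,0]],"hand":[-1,-1,-1]}'|grep -E "pos|force"
python3 -c "
from h import *
to(627,168,43,89.05)"
```

```text
ee_pos: [627.6, 165.0, 43.2]
ft_force: [-3.6, -4.6, -0.3]
ee_pos: [627.6, 166.0, 43.2]
ft_force: [-3.3, -4.8, -0.4]
ee_pos: [627.7, 167.0, 43.2]
ft_force: [-4.0, -4.2, -0.4]
t 10.1 pos [627.7 167.   43.2] F [-4.  -4.2 -0.4] w 11.9 yaw 89.12
 shift [ 1.  -0.7  0.2] turn [-0.0018  0.0012  0.0013]
```

```bash

python3 -m jog '{"delta_rot":[[0,0,0],[0,0,0],[0,0,0]],"translation":[[0.5,0,0],[1,0,0],[1,0,0]],"hand":[-1,-1,-1]}'|grep -E "pos|force"
python3 -m jog '{"delta_rot":[[0,0,0],[0,0,0]],"translation":[[0.7,0,0],[0.7,0,0]],"hand":[-1,-1]}'|grep -E "pos|force"
python3 -m jog '{"delta_rot":[[0,0,0],[0,0,0]],"translation":[[0.7,0,0],[0.7,0,0]],"hand":[-1,-1]}'|grep -E "pos|force"
python3 -c "
from h import *
to(627,168,43,89.05)
import json
c=optics.calibration('wrist');im=optics.get_image('wrist')
json.dump({k:np.array(v).tolist() for k,v in c.items()},open('w4.json','w'))
cv2.imwrite('pics/w4.png',im[:,:,::-1])
g=im[50:200,90:300]
cv2.imwrite('pics/w4b.png',cv2.resize(g,(800,571),interpolation=cv2.INTER_CUBIC)[:,:,::-1])"
```

```text
ee_pos: [627.7, 167.9, 43.2]
ft_force: [-2.8, -5.6, 0.9]
ee_pos: [627.7, 168.6, 43.2]
ft_force: [-3.7, -4.4, 0.3]
ee_pos: [627.7, 169.4, 43.2]
ft_force: [-4.4, -5.5, 0.3]
t 10.8 pos [627.7 169.4  43.2] F [-4.4 -5.5  0.3] w 11.4 yaw 89.13
 shift [-1.4 -0.7  0.2] turn [-0.0018  0.0013  0.0013]
```

View pics/w4b.png

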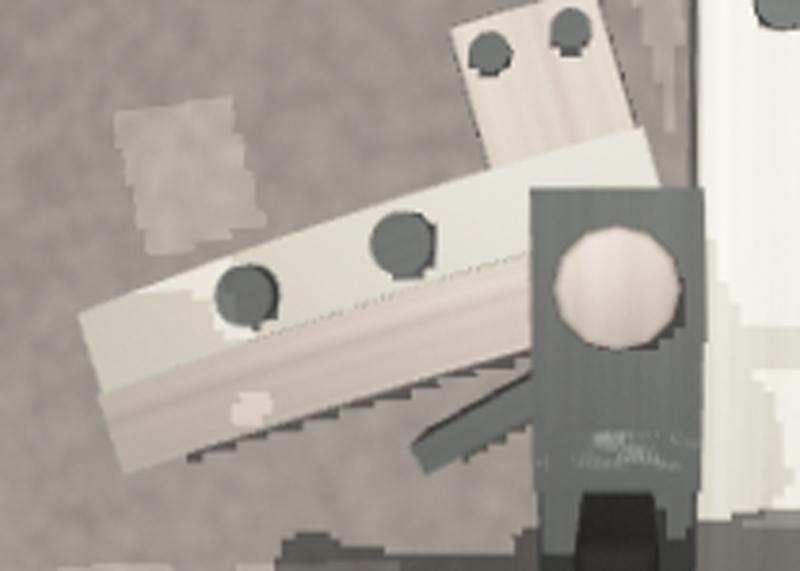

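The blade is now almost flush. I'll continue in small steps until the force climbs.

```bash

python3 -m jog '{"delta_rot":[[0,0,0],[0,0,0]],"translation":[[0.5,0,0],[0.5,0,0]],"hand":[-1,-1]}'|grep -E "pos|force"
python3 -m jog '{"delta_rot":[[0,0,0],[0,0,0]],"translation":[[0.5,0,0],[0.5,0,0]],"hand":[-1,-1]}'|grep -E "pos|force"
python3 -c "
from h import *
to(627,168,43,89.05)"
```

```text
ee_pos: [627.7, 169.7, 43.2]
ft_force: [-2.7, -5.7, 0.9]
ee_pos: [627.7, 169.7, 43.3]
ft_force: [-2.8, -7.8, 1.1]
t 11.25 pos [627.7 169.7  43.3] F [-2.8 -7.8  1.1] w 11.8 yaw 89.13
 shift [-1.7 -0.7  0.3] turn [-0.002   0.0021  0.0015]
```

```bash

python3 -m jog '{"delta_rot":[[0,0,0],[0,0,0],[0,0,0]],"translation":[[0.3,0.5,0],[0.3,0.5,0],[0.3,0.5,0]],"hand":[-1,-1,-1]}'|grep -E "pos|force"
python3 -m jog '{"delta_rot":[[0,0,0],[0,0,0],[0,0,0],[0,0,0],[0,0,0]],"translation":[[0,0,0],[0,0,0],[0,0,0],[0,0,0],[0,0,0]],"hand":[0,0,0,0,0]}'|grep -E "pos|force|wid"
python3 -m jog '{"delta_rot":[[0,0,0],[0,0,0],[0,0,0],[0,0,0],[0,0,0]],"translation":[[0,0,-10],[0,0,-30],[0,0,-60],[0,0,-60],[0,0,-60]],"hand":[0,0,0,0,0]}'|grep -E "pos|force|wid"
python3 -c "
from h import *
import json
to(628.8,235.4,82,89.05)
c=json.load(open('w4.json'));print('lock w4',onz((252,125.7),72,'wrist',c))
c=optics.calibration('wrist');im=optics.get_image('wrist')
json.dump({k:np.array(v).tolist() for k,v in c.items()},open('w5.json','w'))
cv2.imwrite('pics/w5.png',im[:,:,::-1])
cv2.imwrite('pics/w5b.png',cv2.resize(im[40:265,110:410],(800,600),interpolation=cv2.INTER_CUBIC)[:,:,::-1])"
```

```text
ee_pos: [627.7, 169.7, 43.2]
ft_force: [-4.6, -8.8, 2.8]
ee_pos: [629.4, 171.8, 43.7]
ft_force: [0.4, 0.9, 0.4]
width: 43.5
ee_pos: [629.7, 171.7, 104.9]
ft_force: [0.2, 0.0, 0.1]
width: 43.7
t 12.55 pos [629.7 171.7 104.9] F [0.2 0.  0.1] w 43.7 yaw 89.12
 shift [63.7 -1.9 22.9] turn [ 0.0022 -0.0006  0.0013]
lock w4 [629.97841674 235.73349544  72.        ]
```

View pics/w5b.png

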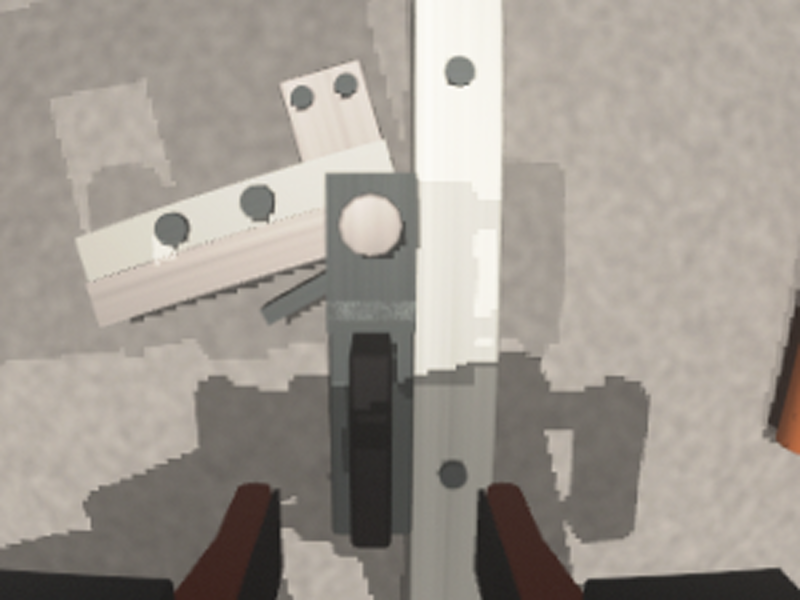

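After release the bevel is still flush with the fence and with the sample, with no visible gap. I'll press the lock button with the fingers shut.

```bash

python3 -m jog '{"delta_rot":[[0,0,0],[0,0,0],[0,0,0],[0,0,0],[0,0,0]],"translation":[[30,-1,0],[64,-1.5,0],[64,-1.5,8],[64,-1.5,16],[64,-1.5,23]],"hand":[-1,-1,-1,-1,-1]}'|grep -E "pos|force|wid"
python3 -m jog '{"delta_rot":[[0,0,0],[0,0,0],[0,0,0],[0,0,0]],"translation":[[0,0,2],[0,0,5],[0,0,7],[0,0,7]],"hand":[-1,-1,-1,-1]}'|grep -E "pos|force|wid"
python3 -m jog '{"delta_rot":[[0,0,0],[0,0,0],[0,0,0]],"translation":[[0,0,1],[0,0,2],[0,0,2]],"hand":[-1,-1,-1]}'|grep -E "pos|force|wid"
python3 -m jog '{"delta_rot":[[0,0,0],[0,0,0],[0,0,0]],"translation":[[0,0,1],[0,0,2],[0,0,2]],"hand":[-1,-1,-1]}'|grep -E "pos|force|wid"
```

```text
ee_pos: [627.5, 234.4, 78.8]
ft_force: [0.4, 0.0, -0.3]
width: 7.1
ee_pos: [628.6, 235.1, 73.5]
ft_force: [0.3, -0.0, 0.5]
width: 0.4
ee_pos: [628.5, 235.5, 71.7]
ft_force: [0.7, 0.0, -0.1]
width: 0.4
ee_pos: [628.4, 235.5, 69.4]
ft_force: [0.2, -0.0, 0.8]
width: 0.7
```

```bash

python3 -m jog '{"delta_rot":[[0,0,0],[0,0,0]],"translation":[[0,0,0.7],[0,0,0.7]],"hand":[-1,-1]}'|grep -E "pos|force"
python3 -m jog '{"delta_rot":[[0,0,0],[0,0,0]],"translation":[[0,0,0.7],[0,0,0.7]],"hand":[-1,-1]}'|grep -E "pos|force"
python3 -c "
from h import *
im=optics.get_image('wrist');to(628.6,235.4,65)
cv2.imwrite('pics/w6b.png',cv2.resize(im[40:265,110:410],(800,600),interpolation=cv2.INTER_CUBIC)[:,:,::-1])"
```

```text
ee_pos: [628.5, 235.5, 68.8]
ft_force: [0.2, 0.2, -0.7]
ee_pos: [628.5, 235.5, 68.1]
ft_force: [-0.2, -0.6, 0.4]
t 14.55 pos [628.5 235.5  68.1] F [-0.9  0.5 -0.2] w 0.7 yaw 89.12
 shift [-0.1  0.1  3.1] turn [-0.0001  0.     -0.0153]
```

View pics/w6b.png

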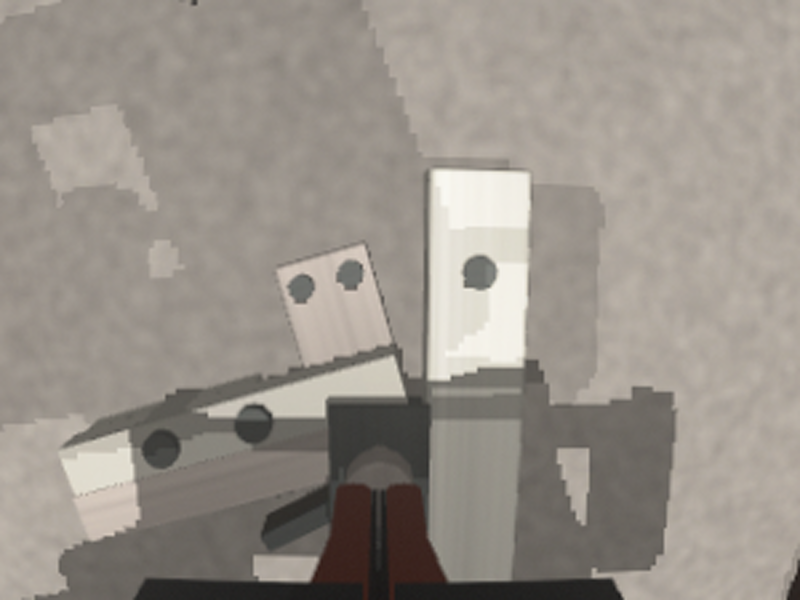

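```bash
python3 -c "
from h import *
p=proj([[628.5,235.5,68.1],[628.5,245.5,68.1],[629.8,235.7,72],[629.8,244.7,72]],'wrist');print((p-[110,40])*8/3)"
python3 -m jog '{"delta_rot":[[0,0,0],[0,0,0]],"translation":[[0,0,0.7],[0,0,0.7]],"hand":[-1,-1]}'|grep -E "pos|force"
python3 -m jog '{"delta_rot":[[0,0,0],[0,0,0]],"translation":[[0,0,0.7],[0,0,0.7]],"hand":[-1,-1]}'|grep -E "pos|force"
python3 -m jog '{"delta_rot":[[0,0,0],[0,0,0]],"translation":[[0,0,0.7],[0,0,0.7]],"hand":[-1,-1]}'|grep -E "pos|force"
```

```text
[[373.9246944  489.26620492]
 [373.21329436 451.87323929]
 [379.08364256 494.33944574]
 [378.51087466 460.18249317]]
ee_pos: [628.5, 235.4, 67.4]
ft_force: [0.7, 0.4, -0.3]
ee_pos: [628.5, 235.5, 66.7]
ft_force: [-1.3, 0.1, 0.9]
ee_pos: [628.5, 235.4, 66.0]
ft_force: [-0.7, 0.3, 0.3]
```

```bash
python3 -c "
from h import *
p=proj([[628.5,245.5,z] for z in (66,72,80,90)],'wrist');print((p-[110,40])*8/3)"
python3 -m jog '{"delta_rot":[[0,0,0],[0,0,0]],"translation":[[0,0,0.7],[0,0,0.7]],"hand":[-1,-1]}'|grep -E "pos|force"
python3 -m jog '{"delta_rot":[[0,0,0],[0,0,0]],"translation":[[0,0,0.7],[0,0,0.7]],"hand":[-1,-1]}'|grep -E "pos|force"
python3 -m jog '{"delta_rot":[[0,0,0],[0,0,0]],"translation":[[0,0,0.7],[0,0,0.7]],"hand":[-1,-1]}'|grep -E "pos|force"
python3 -c "
from h import *
im=optics.get_image('wrist')
a=cv2.resize(im[140:290,160:300],(560,600),interpolation=cv2.INTER_CUBIC)[:,:,::-1];cv2.imwrite('pics/w7b.png',a)"
```

```text
[[373.32550157 451.90481584]
 [373.17358022 460.1429367 ]
 [372.95690055 471.9150087 ]
 [372.66067038 488.05186682]]
ee_pos: [628.5, 235.4, 65.3]
ft_force: [-0.6, -0.1, 0.0]
ee_pos: [628.5, 235.5, 64.6]
ft_force: [0.3, 0.5, 0.4]
ee_pos: [628.5, 235.5, 63.9]
ft_force: [0.1, 0.4, -0.6]
```

View pics/w7b.png

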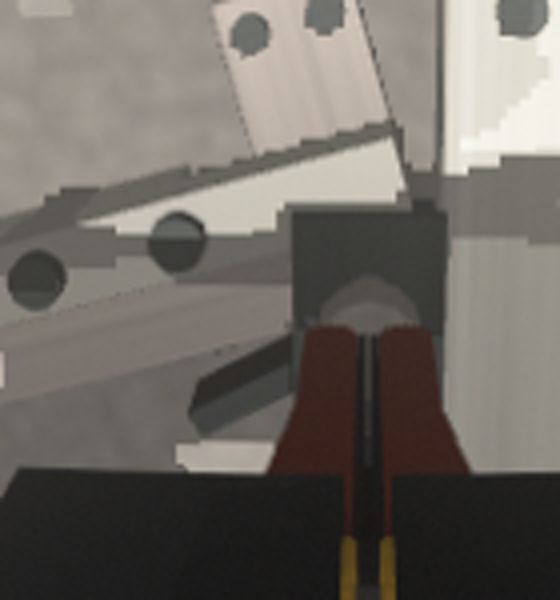

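The fingertips are in line with the button but have not touched it, as the force is still zero. I'll keep creeping down with the force watched.

```bash

python3 -m jog '{"delta_rot":[[0,0,0],[0,0,0]],"translation":[[0,0,1],[0,0,1]],"hand":[-1,-1]}'|grep -E "pos|force"
python3 -m jog '{"delta_rot":[[0,0,0],[0,0,0]],"translation":[[0,0,1],[0,0,1]],"hand":[-1,-1]}'|grep -E "pos|force"
python3 -m jog '{"delta_rot":[[0,0,0],[0,0,0]],"translation":[[0,0,1],[0,0,1]],"hand":[-1,-1]}'|grep -E "pos|force"
```

```text
ee_pos: [628.4, 235.4, 62.9]
ft_force: [0.7, -0.4, -0.2]
ee_pos: [628.5, 235.4, 61.9]
ft_force: [0.2, -0.1, 0.0]
ee_pos: [628.5, 235.5, 60.9]
ft_force: [-0.0, 0.2, 1.5]
```

```bash

python3 -m jog '{"delta_rot":[[0,0,0],[0,0,0]],"translation":[[0,0,0.6],[0,0,0.6]],"hand":[-1,-1]}'|grep -E "pos|force"
python3 -m jog '{"delta_rot":[[0,0,0],[0,0,0]],"translation":[[0,0,0.6],[0,0,0.6]],"hand":[-1,-1]}'|grep -E "pos|force"
python3 -m jog '{"delta_rot":[[0,0,0],[0,0,0]],"translation":[[0,0,0.6],[0,0,0.6]],"hand":[-1,-1]}'|grep -E "pos|force"
```

```text
ee_pos: [628.5, 235.5, 60.3]
ft_force: [-0.9, -0.2, 0.1]
ee_pos: [628.5, 235.5, 59.7]
ft_force: [-0.2, 0.1, 0.1]
ee_pos: [628.5, 235.5, 59.1]
ft_force: [-0.1, 0.6, -0.5]
```

```bash
python3 -c "
from h import *
out=[]
for n in ('side','scene','wrist'):
    im=optics.get_image(n);c=proj([[628.5,235.5,65]],n)[0].astype(int);print(n,c)
    h=36 if n!='wrist' else 60
    y0=max(0,c[1]-h);x0=max(0,c[0]-h);print(x0,y0)
    out.append(cv2.resize(im[y0:y0+2*h,x0:x0+2*h],(400,400) if n!='wrist' else (400,400),interpolation=cv2.INTER_CUBIC))
    cv2.imwrite('pics/c8_%s.png'%n,im[:,:,::-1])
cv2.imwrite('pics/c8.png',np.hstack(out[:2])[:,:,::-1])
# edges of button in wrist
w=cv2.imread('pics/c8_wrist.png',0); print(w[205:232:1,252].tolist())
"
```

```text
side [205 221]
169 185
scene [298 243]
262 207
wrist [250 226]
190 166
[59, 59, 58, 58, 58, 60, 72, 79, 78, 79, 80, 78, 79, 91, 96, 94, 92, 93, 83, 65, 60, 60, 59, 59, 59, 58, 59]
```

View pics/c8.png

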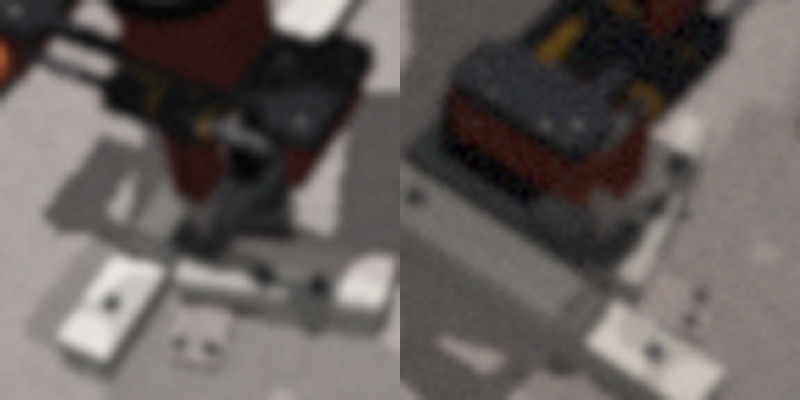

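```bash
python3 -c "
from h import *
for z in (59,65,72,80,85):
    for y in (226,235.5,245.5):
        print(z,y,'side',np.round((proj([[628.5-13,y,z],[628.5+13,y,z]],'side')-[169,185])*400/72).tolist(),'scene',np.round((proj([[628.5-13,y,z],[628.5+13,y,z]],'scene')-[262,207])*400/72+[400,0]).tolist())
c=optics.calibration('wrist')
for zz in (60,66,70,72): print('button front edge row',zz,proj([[628.6,244.9,zz]],'wrist',c)[0,1])
for zz in (60,70,75,80,85): print('tip front row',zz,proj([[628.6,245.4,zz]],'wrist',c)[0,1])
T=np.array(c['cam_to_world']);print(T[:3,3])
"

```

```text
59 226 side [[233.0, 204.0], [189.0, 187.0]] scene [[602.0, 182.0], [570.0, 216.0]]
59 235.5 side [[224.0, 218.0], [180.0, 201.0]] scene [[619.0, 192.0], [587.0, 227.0]]
59 245.5 side [[215.0, 232.0], [170.0, 215.0]] scene [[636.0, 203.0], [605.0, 238.0]]
65 226 side [[232.0, 197.0], [188.0, 180.0]] scene [[603.0, 174.0], [571.0, 208.0]]
65 235.5 side [[223.0, 211.0], [179.0, 194.0]] scene [[620.0, 184.0], [588.0, 218.0]]
65 245.5 side [[214.0, 225.0], [169.0, 208.0]] scene [[638.0, 195.0], [606.0, 229.0]]
72 226 side [[231.0, 189.0], [186.0, 172.0]] scene [[604.0, 164.0], [572.0, 198.0]]
72 235.5 side [[222.0, 203.0], [178.0, 186.0]] scene [[621.0, 174.0], [589.0, 209.0]]
72 245.5 side [[213.0, 217.0], [168.0, 200.0]] scene [[639.0, 185.0], [608.0, 220.0]]
80 226 side [[230.0, 180.0], [185.0, 163.0]] scene [[606.0, 153.0], [574.0, 187.0]]
80 235.5 side [[221.0, 193.0], [176.0, 176.0]] scene [[623.0, 163.0], [591.0, 198.0]]
80 245.5 side [[212.0, 208.0], [167.0, 191.0]] scene [[641.0, 174.0], [609.0, 209.0]]
85 226 side [[229.0, 174.0], [184.0, 157.0]] scene [[607.0, 146.0], [575.0, 180.0]]
85 235.5 side [[220.0, 188.0], [175.0, 171.0]] scene [[624.0, 156.0], [592.0, 190.0]]
85 245.5 side [[211.0, 202.0], [166.0, 185.0]] scene [[642.0, 167.0], [611.0, 202.0]]
button front edge row 60 210.75499247940346
button front edge row 66 213.8909333403346
button front edge row 70 216.08675424717714
button front edge row 72 217.21805588953976
tip front row 60 210.03987768272026
tip front row 70 215.34048745645342
tip front row 75 218.19593096065532
tip front row 80 221.20187925515197
tip front row 85 224.36988736868983
[630.82590273 310.48286588 244.72810645]
```

The side and scene rays put the fingertips at about z 75–85, still above the button at 72. That agrees with the zero force, so I'll keep going down.

```bash

python3 -m jog '{"delta_rot":[[0,0,0],[0,0,0]],"translation":[[0,0,1],[0,0,1]],"hand":[-1,-1]}'|grep -E "pos|force"
python3 -m jog '{"delta_rot":[[0,0,0],[0,0,0]],"translation":[[0,0,1],[0,0,1]],"hand":[-1,-1]}'|grep -E "pos|force"
python3 -m jog '{"delta_rot":[[0,0,0],[0,0,0]],"translation":[[0,0,1],[0,0,1]],"hand":[-1,-1]}'|grep -E "pos|force"
python3 -m jog '{"delta_rot":[[0,0,0],[0,0,0]],"translation":[[0,0,1],[0,0,1]],"hand":[-1,-1]}'|grep -E "pos|force"
```

```text
ee_pos: [628.4, 235.5, 58.1]
ft_force: [0.9, 0.4, -0.2]
ee_pos: [628.4, 235.5, 57.0]
ft_force: [0.4, 0.9, -0.8]
ee_pos: [628.5, 235.4, 56.1]
ft_force: [0.2, -0.2, -0.3]
ee_pos: [628.5, 235.5, 55.1]
ft_force: [0.7, 0.2, -0.2]
```

```bash
python3 - <<'E'
from h import *
import json
g=cv2.imread('pics/w5.png',0);c=json.load(open('w5.json'))
col=int(110+371*.375);print(g[108:140,col].tolist())
for e in (112.3,): print(onz((col,e),72,'wrist',c))
E
```

```text
[123, 124, 123, 121, 134, 189, 223, 227, 225, 224, 222, 222, 220, 219, 218, 216, 215, 213, 211, 209, 206, 204, 202, 199, 197, 194, 192, 157, 94, 112, 117, 116]
[629.9452246  244.51091995  72.        ]
```

```bash
python3 - <<'E'
from h import *
import json
c=json.load(open('w5.json'));c2=optics.calibration('wrist');im=optics.get_image('wrist')
cv2.imwrite('pics/w9.png',im[:,:,::-1]);json.dump({k:np.array(v).tolist() for k,v in c2.items()},open('w9.json','w'))
h=onz((282.5,66.3),24,'wrist',c);print('hole',h,'pred now',proj([h],'wrist',c2))
pl=onz((110+372*.375,40+174*.375),45,'wrist',c);print('plate front edge',pl,'pred now',proj([pl],'wrist',c2))
print('button front pred',proj([[629.9,244.5,z] for z in (72,68,64,60)],'wrist',c2))
g=cv2.cvtColor(im,cv2.COLOR_RGB2GRAY)
print('col251 rows 180-240',g[180:240,251].tolist())
print('col285..292 hole rows 130-160',g[130:165,int(proj([h],'wrist',c2)[0,0])].tolist())
E
```

```text
hole [659.81345391 285.47523266  24.        ] pred now [[292.00280035 143.08775112]]
plate front edge [630.24802503 250.06847621  45.        ] pred now [[252.54394143 198.31902476]]
button front pred [[252.19830169 220.16882596]
 [252.19273825 217.82309804]
 [252.18737285 215.57035985]
 [252.18219582 213.40543334]]
col251 rows 180-240 [202, 201, 202, 201, 199, 200, 199, 200, 200, 198, 162, 104, 104, 103, 104, 97, 75, 57, 60, 60, 58, 60, 60, 60, 59, 57, 58, 59, 58, 58, 58, 58, 59, 71, 79, 79, 78, 78, 79, 78, 86, 96, 96, 75, 60, 59, 60, 59, 58, 58, 59, 58, 58, 57, 57, 58, 56, 57, 56, 57]
col285..292 hole rows 130-160 [241, 237, 220, 221, 220, 220, 188, 123, 109, 113, 114, 114, 114, 113, 112, 112, 114, 113, 112, 112, 114, 193, 221, 220, 221, 222, 221, 221, 220, 221, 221, 221, 221, 221, 221]
```

The button is static with its top still at 72; the darker band is its side wall. The fingertips are still a few mm above it, so I'll continue.

```bash

python3 -m jog '{"delta_rot":[[0,0,0],[0,0,0]],"translation":[[0,0,1],[0,0,1]],"hand":[-1,-1]}'|grep -E "^t|pos|force"
python3 -m jog '{"delta_rot":[[0,0,0],[0,0,0]],"translation":[[0,0,1],[0,0,1]],"hand":[-1,-1]}'|grep -E "pos|force"
python3 -m jog '{"delta_rot":[[0,0,0],[0,0,0]],"translation":[[0,0,1],[0,0,1]],"hand":[-1,-1]}'|grep -E "pos|force"
python3 -m jog '{"delta_rot":[[0,0,0],[0,0,0]],"translation":[[0,0,1],[0,0,1]],"hand":[-1,-1]}'|grep -E "pos|force"
python3 - <<'E'
from h import *
c2=optics.calibration('wrist');im=optics.get_image('wrist');cv2.imwrite('pics/w10.png',im[:,:,::-1])
print('button top front pred',proj([[629.9,244.5,72]],'wrist',c2))
g=cv2.cvtColor(im,cv2.COLOR_RGB2GRAY);print(g[190:240,251].tolist())
E
```

```text
t: 18.2
ee_pos: [628.5, 235.5, 54.1]
ft_force: [0.6, -0.4, -0.3]
ee_pos: [628.4, 235.5, 53.0]
ft_force: [-0.3, 0.2, 1.4]
ee_pos: [628.5, 235.4, 52.1]
ft_force: [-0.9, -0.6, -0.5]
ee_pos: [628.5, 235.5, 51.1]
ft_force: [0.2, 0.4, -0.2]
button top front pred [[252.20418941 222.61221424]]
[198, 199, 161, 104, 105, 104, 105, 92, 67, 57, 60, 59, 59, 59, 59, 58, 57, 58, 57, 57, 57, 58, 57, 56, 60, 71, 79, 78, 77, 78, 80, 79, 81, 69, 60, 60, 59, 59, 58, 57, 57, 58, 58, 58, 56, 56, 56, 58, 56, 58]
```

```bash

python3 -m jog '{"delta_rot":[[0,0,0],[0,0,0]],"translation":[[0,0,1],[0,0,1]],"hand":[-1,-1]}'|grep -E "pos|force"
python3 -m jog '{"delta_rot":[[0,0,0],[0,0,0]],"translation":[[0,0,1],[0,0,1]],"hand":[-1,-1]}'|grep -E "pos|force"
python3 -m jog '{"delta_rot":[[0,0,0],[0,0,0]],"translation":[[0,0,1],[0,0,1]],"hand":[-1,-1]}'|grep -E "pos|force"
python3 -m jog '{"delta_rot":[[0,0,0],[0,0,0]],"translation":[[0,0,0.7],[0,0,0.7]],"hand":[-1,-1]}'|grep -E "pos|force"
```

```text
ee_pos: [628.5, 235.5, 50.1]
ft_force: [0.7, 0.7, -0.4]
ee_pos: [628.7, 235.6, 49.7]
ft_force: [-1.3, -0.3, 4.9]
ee_pos: [628.9, 235.6, 49.2]
ft_force: [-1.7, -1.0, 7.8]
ee_pos: [629.0, 235.6, 48.7]
ft_force: [-2.4, -1.3, 8.5]
```

Contact came at reported z 50. I'll keep pressing to the firm stop.

```bash

python3 -m jog '{"delta_rot":[[0,0,0],[0,0,0]],"translation":[[0,-0.4,0.7],[0,-0.4,0.7]],"hand":[-1,-1]}'|grep -E "pos|force"
python3 -m jog '{"delta_rot":[[0,0,0],[0,0,0]],"translation":[[0,0,0.7],[0,0,0.7]],"hand":[-1,-1]}'|grep -E "pos|force"
python3 -m jog '{"delta_rot":[[0,0,0],[0,0,0]],"translation":[[0,0,0.7],[0,0,0.7]],"hand":[-1,-1]}'|grep -E "pos|force"
python3 -m jog '{"delta_rot":[[0,0,0],[0,0,0]],"translation":[[0,0,0.7],[0,0,0.7]],"hand":[-1,-1]}'|grep -E "pos|force"
```

```text
ee_pos: [628.8, 235.7, 48.1]
ft_force: [-2.0, -1.7, 8.8]
ee_pos: [628.9, 235.6, 47.4]
ft_force: [-2.4, -1.3, 9.9]
ee_pos: [628.8, 235.6, 46.7]
ft_force: [-1.6, -1.9, 9.2]
ee_pos: [628.8, 235.6, 46.0]
ft_force: [-1.4, -2.0, 9.1]
```

```bash

python3 -m jog '{"delta_rot":[[0,0,0],[0,0,0]],"translation":[[0,0,0.5],[0,0,0.5]],"hand":[-1,-1]}'|grep -E "pos|force"
python3 -m jog '{"delta_rot":[[0,0,0],[0,0,0]],"translation":[[0,0,0.5],[0,0,0.5]],"hand":[-1,-1]}'|grep -E "pos|force"
python3 -m jog '{"delta_rot":[[0,0,0],[0,0,0]],"translation":[[0,0,0.5],[0,0,0.5]],"hand":[-1,-1]}'|grep -E "pos|force"
```

```text
ee_pos: [628.9, 235.6, 45.6]
ft_force: [-1.8, -1.4, 9.3]
ee_pos: [628.9, 235.6, 45.1]
ft_force: [-2.2, -1.6, 9.6]
ee_pos: [629.0, 235.7, 45.0]
ft_force: [-2.4, -1.3, 11.5]
```

```bash

python3 -m jog '{"delta_rot":[[0,0,0],[0,0,0],[0,0,0]],"translation":[[0,0,0.6],[0,0,0.6],[0,0,0.6]],"hand":[-1,-1,-1]}'|grep -E "pos|force"
python3 -m jog '{"delta_rot":[[0,0,0],[0,0,0],[0,0,0]],"translation":[[0,0,0.6],[0,0,0.6],[0,0,0.6]],"hand":[-1,-1,-1]}'|grep -E "pos|force"
```

```text
ee_pos: [629.1, 235.7, 44.9]
ft_force: [-4.2, -2.2, 15.3]
ee_pos: [629.2, 235.7, 44.8]
ft_force: [-4.9, -2.9, 18.4]
```

Firm at 18 N after about 5 mm of travel, as expected for an angle of about −0.26. I'll lift, return over the grip and regrasp.

```bash

python3 -m jog '{"delta_rot":[[0,0,0],[0,0,0],[0,0,0],[0,0,0],[0,0,0]],"translation":[[0,0,-5],[0,0,-20],[0,0,-45],[0,0,-70],[0,0,-70]],"hand":[-1,-1,-1,-1,-1]}'|grep -E "pos|force"
python3 -m jog '{"delta_rot":[[0,0,0],[0,0,0],[0,0,0],[0,0,0],[0,0,0]],"translation":[[-30,0,0],[-64,0,0],[-64,0,0],[-64,0,0],[-64,0,0]],"hand":[0,0,0,0,0]}'|grep -E "^t|pos|force|width"
python3 - <<'E'
from h import *
import json
to(628,169.5,42,89.05)
c=optics.calibration('wrist');im=optics.get_image('wrist');cv2.imwrite('pics/w11.png',im[:,:,::-1]);json.dump({k:np.array(v).tolist() for k,v in c.items()},open('w11.json','w'))
# compare to w5 at features: warp both to z=30 plane top view
def ortho(f,c,z,x0,x1,y0,y1,s=4):
    X,Y=np.meshgrid(np.arange(x0,x1,1/s),np.arange(y1,y0,-1/s));P=np.c_[X.ravel(),Y.ravel(),np.full(X.size,z)]
    p=proj(P,'wrist',c).astype(np.float32);return cv2.remap(cv2.imread(f,0),p[:,0].reshape(X.shape),p[:,1].reshape(X.shape),cv2.INTER_LINEAR)
a=ortho('pics/w5.png',json.load(open('w5.json')),30,520,630,190,260);b=ortho('pics/w11.png',c,30,520,630,190,260)
cv2.imwrite('pics/o5.png',a);cv2.imwrite('pics/o11.png',b)
# stop finger in native: row profile of dark edges across column
for n,g in(('w5',a),('w11',b)):
    for x in (560,575,590,600): print(n,x,g[::4,(x-520)*4].tolist())
E
```

```text
ee_pos: [630.7, 236.5, 116.2]
ft_force: [1.4, -0.0, 0.1]
t: 22.65
ee_pos: [627.1, 172.2, 111.7]
ft_force: [-0.0, -1.0, -0.2]
width: 37.0
t 22.65 pos [627.1 172.2 111.7] F [-0.  -1.  -0.2] w 37.0 yaw 89.13
 shift [-2.7  1.  69.7] turn [-0.0003 -0.0002  0.0015]
w5 560 [183, 180, 176, 175, 177, 178, 178, 176, 171, 166, 163, 153, 154, 155, 156, 156, 156, 174, 211, 217, 158, 113, 114, 114, 115, 114, 113, 115, 114, 126, 153, 231, 236, 234, 228, 221, 206, 204, 202, 196, 190, 190, 194, 195, 194, 191, 192, 191, 190, 189, 180, 134, 102, 137, 154, 155, 156, 157, 160, 161, 163, 161, 159, 158, 164, 180, 181, 179, 178, 178]
w5 575 [161, 163, 162, 160, 157, 155, 153, 151, 151, 153, 156, 157, 160, 171, 209, 222, 222, 222, 222, 221, 220, 221, 221, 220, 219, 220, 219, 219, 219, 216, 203, 205, 208, 211, 209, 203, 196, 195, 199, 200, 199, 197, 197, 196, 195, 194, 188, 141, 95, 114, 152, 162, 162, 161, 160, 159, 159, 159, 157, 156, 155, 154, 152, 152, 151, 150, 151, 152, 152, 153]
w5 590 [153, 154, 157, 159, 161, 161, 159, 158, 157, 167, 217, 220, 173, 123, 118, 120, 121, 120, 119, 120, 121, 120, 138, 16
[... 1321 characters left out ...]
4, 157, 159, 161, 160, 157, 157, 157, 176, 212, 218, 171, 126, 119, 120, 120, 118, 118, 119, 119, 117, 153, 196, 217, 221, 216, 212, 212, 214, 213, 208, 201, 201, 204, 204, 202, 200, 201, 200, 199, 199, 173, 128, 115, 114, 113, 113, 115, 123, 146, 149, 151, 153, 154, 154, 154, 153, 151, 152, 153, 153, 155, 156, 157, 156, 154, 154, 159, 172]
w11 600 [150, 152, 154, 156, 157, 157, 165, 201, 224, 227, 226, 227, 227, 227, 226, 226, 225, 224, 225, 225, 224, 224, 224, 220, 216, 215, 216, 217, 213, 206, 204, 207, 208, 205, 203, 204, 204, 203, 202, 201, 127, 110, 116, 116, 115, 115, 114, 96, 132, 141, 159, 160, 159, 157, 156, 155, 155, 153, 152, 151, 152, 152, 153, 152, 155, 164, 175, 176, 175, 175]
```

Numeric check: the blade and sample edges are unchanged, and the stop finger now lies against the blade's back. Next I'll regrasp.

```bash

python3 -m jog '{"delta_rot":[[0,0,0],[0,0,0],[0,0,0],[0,0,0],[0,0,0]],"translation":[[-2.5,1,25],[-2.5,1,50],[-2.5,1,65],[-2.5,1,69],[-2.5,1,69]],"hand":[0,0,0,0,0]}'|grep -E "^t|pos|force|width"
python3 -m jog '{"delta_rot":[[0,0,0],[0,0,0],[0,0,0],[0,0,0],[0,0,0]],"translation":[[0,0,0],[0,0,0],[0,0,0],[0,0,0],[0,0,0]],"hand":[-1,-1,-1,-1,-1]}'|grep -E "^t|pos|force|width"
python3 -m jog '{"delta_rot":[[0,0,0],[0,0,0]],"translation":[[0,0,0],[0,0,0]],"hand":[-1,-1]}'|grep -E "^t|pos|force|width"
```

```text
t: 23.2
ee_pos: [627.9, 169.4, 42.5]
ft_force: [1.0, -0.2, 0.8]
width: 43.8
t: 23.7
ee_pos: [628.0, 169.0, 43.5]
ft_force: [-2.1, -0.1, 2.7]
width: 11.5
t: 23.9
ee_pos: [628.0, 169.0, 43.5]
ft_force: [-2.9, -0.9, 6.7]
width: 11.5
```

```bash

python3 -m jog '{"delta_rot":[[0,0,0],[0,0,0],[0,0,0],[0,0,0],[0,0,0]],"translation":[[-4,0,-0.5],[-10,-1,-0.5],[-15,-4,-5],[-20,-6,-20],[-20,-6,-35]],"hand":[-1,-1,-1,-1,-1]}'|grep -E "^t|pos|force|width"
python3 -m jog '{"delta_rot":[[0,0,0],[0,0,0],[0,0,0],[0,0,0],[0,0,0]],"translation":[[-15,-2,-20],[-45,-5,-25],[-85,-5,-25],[-125,-5,-25],[-160,-5,-25]],"hand":[-1,-1,-1,-1,-1]}'|grep -E "^t|pos|force|width"
python3 -m jog '{"delta_rot":[[0,0,0],[0,0,0],[0,0,0],[0,0,0],[0,0,0]],"translation":[[-40,0,0],[-80,0,0],[-120,0,0],[-155,0,0],[-170,0,0]],"hand":[-1,-1,-1,-1,-1]}'|grep -E "^t|pos|force|width"
python3 -m jog '{"delta_rot":[[0,0,0],[0,0,0]],"translation":[[0,0,0],[0,0,0]],"hand":[-1,-1]}'|grep -E "^t|pos|force|width"
python3 - <<'E'
from h import *
import json
to(616,-182,48,89.05)
c=optics.calibration('wrist');im=optics.get_image('wrist');cv2.imwrite('pics/w12.png',im[:,:,::-1]);json.dump({k:np.array(v).tolist() for k,v in c.items()},open('w12.json','w'))
E
```

```text
t: 24.4
ee_pos: [621.0, 148.0, 78.5]
ft_force: [0.2, 0.8, -4.0]
width: 11.7
t: 24.9
ee_pos: [614.8, -12.6, 104.8]
ft_force: [0.3, -0.1, -3.9]
width: 11.7
t: 25.4
ee_pos: [612.2, -184.2, 104.7]
ft_force: [-0.1, 0.6, -3.4]
width: 11.7
t: 25.6
ee_pos: [611.8, -180.4, 103.6]
ft_force: [-0.6, 0.4, -3.4]
width: 11.7
t 25.6 pos [ 611.8 -180.4  103.6] F [-0.6  0.4 -3.4] w 11.7 yaw 89.09
 shift [-1.6  4.1 55.6] turn [ 0.0005 -0.0003  0.0007]
```

```bash

python3 -m jog '{"delta_rot":[[0,0,0],[0,0,0],[0,0,0],[0,0,0],[0,0,0]],"translation":[[-6,0,15],[-6,2,30],[-6,3,45],[-6,4,55],[-6,4,55]],"hand":[-1,-1,-1,-1,-1]}'|grep -E "^t|pos|force"
python3 -m jog '{"delta_rot":[[0,0,0],[0,0,0],[0,0,0]],"translation":[[0,3,2],[0,5,4],[0,5,4]],"hand":[-1,-1,-1]}'|grep -E "^t|pos|force"
python3 -m jog '{"delta_rot":[[0,0,0],[0,0,0]],"translation":[[0,0,0.7],[0,0,0.7]],"hand":[-1,-1]}'|grep -E "^t|pos|force"
python3 -m jog '{"delta_rot":[[0,0,0],[0,0,0],[0,0,0]],"translation":[[0,1,0],[0,2,0],[0,2,0]],"hand":[-1,-1,-1]}'|grep -E "^t|pos|force"
```

```text
t: 26.15
ee_pos: [614.2, -186.0, 45.3]
ft_force: [0.7, 0.4, -3.6]
t: 26.45
ee_pos: [621.4, -187.1, 44.3]
ft_force: [-0.2, 0.4, -4.5]
t: 26.65
ee_pos: [621.0, -187.1, 43.8]
ft_force: [-0.7, 0.1, -2.9]
t: 26.95
ee_pos: [622.5, -187.1, 43.6]
ft_force: [-2.3, -1.5, 0.4]
```

```bash

python3 -m jog '{"delta_rot":[[0,0,0],[0,0,0],[0,0,0]],"translation":[[0,0.6,0],[3,0.6,0],[6,0.6,0]],"hand":[-1,-1,-1]}'|grep -E "^t|pos|force"
python3 -m jog '{"delta_rot":[[0,0,0],[0,0,0],[0,0,0],[0,0,0],[0,0,0]],"translation":[[4,0,0],[8,0,0],[12,0,0],[16,0,0],[20,0,0]],"hand":[-1,-1,-1,-1,-1]}'|grep -E "^t|pos|force"
python3 -m jog '{"delta_rot":[[0,0,0],[0,0,0],[0,0,0],[0,0,0],[0,0,0]],"translation":[[4,0,0],[8,0,0],[12,0,0],[16,0,0],[20,0,0]],"hand":[-1,-1,-1,-1,-1]}'|grep -E "^t|pos|force"
python3 - <<'E'
from h import *
to(625,-112,43,89.05);print(get_obs()['moment'])
E
```

```text
t: 27.25
ee_pos: [622.9, -183.0, 44.1]
ft_force: [-6.5, -10.0, 6.1]
t: 27.75
ee_pos: [623.3, -162.8, 44.1]
ft_force: [-5.8, -9.8, 6.2]
t: 28.25
ee_pos: [623.5, -143.3, 44.2]
ft_force: [-5.8, -11.1, 6.0]
t 28.25 pos [ 623.5 -143.3   44.2] F [ -5.8 -11.1   6. ] w 11.6 yaw 89.14
 shift [31.3  1.   1.1] turn [-0.0004  0.003   0.0016]
[-2.05839022  1.25830283 -0.01650076]
```

```bash

python3 -m jog '{"delta_rot":[[0,0,0],[0,0,0],[0,0,0],[0,0,0],[0,0,0]],"translation":[[2,-0.3,-0.7],[5,-0.3,-0.7],[8,-0.3,-0.7],[11,-0.3,-0.7],[14,-0.3,-0.7]],"hand":[-1,-1,-1,-1,-1]}'|grep -E "^t|pos|force"
python3 -m jog '{"delta_rot":[[0,0,0],[0,0,0],[0,0,0],[0,0,0]],"translation":[[2,0,0],[4,0,0],[6,0,0],[6,0,0]],"hand":[-1,-1,-1,-1]}'|grep -E "^t|pos|force"
python3 - <<'E'
from h import *
import json
to(625,-112,43,89.05)
c=optics.calibration('wrist');im=optics.get_image('wrist');cv2.imwrite('pics/w13.png',im[:,:,::-1]);json.dump({k:np.array(v).tolist() for k,v in c.items()},open('w13.json','w'))
def ortho(f,c,z,x0,x1,y0,y1,s=4):
    X,Y=np.meshgrid(np.arange(x0,x1,1/s),np.arange(y1,y0,-1/s));P=np.c_[X.ravel(),Y.ravel(),np.full(X.size,z)]
    p=proj(P,'wrist',c).astype(np.float32);return cv2.remap(cv2.imread(f,0),p[:,0].reshape(X.shape),p[:,1].reshape(X.shape),cv2.INTER_LINEAR)
b=ortho('pics/w13.png',c,30,520,630,-110,0)
for x in (540,555,570,585,600):print(x,b[::6,(x-520)*4].tolist())
E
```

```text
t: 28.75
ee_pos: [623.6, -128.0, 44.2]
ft_force: [-3.2, -5.9, 1.1]
t: 29.15
ee_pos: [623.6, -121.7, 44.1]
ft_force: [-2.7, -3.9, 0.7]
t 29.15 pos [ 623.6 -121.7   44.1] F [-2.7 -3.9  0.7] w 11.7 yaw 89.14
 shift [9.7 1.2 1.1] turn [-0.0005  0.001   0.0015]
540 [183, 184, 184, 183, 179, 175, 175, 174, 172, 173, 174, 173, 173, 175, 180, 184, 184, 182, 181, 183, 183, 183, 185, 182, 179, 176, 175, 177, 179, 177, 175, 176, 166, 164, 167, 236, 236, 216, 216, 216, 215, 215, 214, 216, 215, 207, 174, 199, 201, 194, 186, 192, 193, 190, 189, 188, 188, 172, 156, 154, 155, 158, 159, 160, 161, 116, 87, 86, 88, 88, 87, 94, 112, 111]
555 [169, 170, 172, 173, 176, 179, 180, 181, 181, 179, 176, 176, 175, 178, 179, 178, 181, 182, 182, 178, 179, 181, 182, 179, 178, 180, 187, 187, 181, 170, 161, 169, 221, 221, 222, 222, 220, 219, 219, 219, 219, 219, 206, 125, 204, 207, 205, 195, 194, 199, 196, 195, 194, 193, 187, 101, 157, 165, 166, 119, 91, 91, 89, 88, 88, 87, 86, 86, 86, 89, 93, 115, 116, 114]
570 [159, 154, 158, 167, 160, 154, 163, 156, 156, 155, 153, 154, 158, 160, 158, 154, 153, 153, 155, 156, 158, 
[... 275 characters left out ...]
0, 150, 156, 159, 157, 153, 151, 151, 153, 154, 152, 155, 157, 157, 157, 157, 155, 154, 155, 158, 159, 155, 197, 231, 230, 230, 230, 229, 229, 228, 228, 228, 227, 213, 96, 142, 220, 222, 220, 208, 209, 212, 209, 208, 207, 206, 124, 115, 118, 117, 117, 156, 164, 163, 161, 158, 156, 145, 87, 86, 87, 87, 88, 91, 89, 85, 85, 85, 86, 90, 102]
600 [152, 158, 162, 161, 156, 155, 159, 156, 150, 149, 149, 149, 149, 153, 158, 161, 162, 162, 162, 161, 160, 158, 206, 235, 235, 235, 234, 234, 234, 233, 233, 233, 232, 194, 95, 94, 215, 225, 227, 221, 215, 219, 217, 214, 214, 212, 196, 103, 121, 119, 121, 115, 123, 163, 164, 162, 158, 160, 166, 168, 165, 146, 86, 85, 85, 85, 85, 84, 85, 87, 85, 83, 83, 83]
```

The bracket is nearly flush, with about 2–3 mm of gap at the hinge side. I'll creep on.

```bash

python3 -m jog '{"delta_rot":[[0,0,0],[0,0,0],[0,0,0]],"translation":[[1,0,0],[2,0,0],[2,0,0]],"hand":[-1,-1,-1]}'|grep -E "^t|pos|force"
python3 -m jog '{"delta_rot":[[0,0,0],[0,0,0],[0,0,0]],"translation":[[0.5,0,0],[1,0,0],[1,0,0]],"hand":[-1,-1,-1]}'|grep -E "^t|pos|force"
python3 -m jog '{"delta_rot":[[0,0,0],[0,0,0],[0,0,0]],"translation":[[0.5,0,0],[1,0,0],[1,0,0]],"hand":[-1,-1,-1]}'|grep -E "^t|pos|force"
python3 -m jog '{"delta_rot":[[0,0,0],[0,0,0],[0,0,0]],"translation":[[0.5,0,0],[1,0,0],[1,0,0]],"hand":[-1,-1,-1]}'|grep -E "^t|pos|force"
cat >> h.py <<'E'
def gap(f,c,y0,y1,xs=(540,555,570,585,600)):
    "width (mm) and y of the dark seam between bracket and blade at z=30"
    for x in xs:
        Y=np.arange(y1,y0,-.25);p=proj(np.c_[np.full_like(Y,x),Y,np.full_like(Y,30)],'wrist',c).astype(np.float32)
        v=cv2.remap(cv2.imread(f,0),p[:,0:1],p[:,1:2],cv2.INTER_LINEAR)[:,0].astype(int)
        b=np.where(v>195)[0];s=v[b[0]:b[-1]];print(x,'seam dark mm',(s<175).sum()*.25,'min',s.min(),'y',np.round(Y[b[0]+np.argmin(s)],1),'top edge y',Y[b[0]])
E
python3 - <<'E'
from h import *
import json
to(625,-112,43,89.05)
c=optics.calibration('wrist');im=optics.get_image('wrist');cv2.imwrite('pics/w14.png',im[:,:,::-1]);json.dump({k:np.array(v).tolist() for k,v in c.items()},open('w14.json','w'))
for f in ('w13','w14'):print(f);gap('pics/%s.png'%f,json.load(open(f+'.json')),-110,-5)
E
```

```text
t: 29.5
ee_pos: [623.7, -119.9, 44.1]
ft_force: [-3.4, -5.7, 0.6]
t: 29.8
ee_pos: [623.7, -119.0, 44.1]
ft_force: [-4.1, -4.7, 0.6]
t: 30.1
ee_pos: [623.7, -118.0, 44.1]
ft_force: [-3.6, -5.8, 0.2]
t: 30.4
ee_pos: [623.7, -117.0, 44.2]
ft_force: [-4.0, -5.6, 1.3]
t 30.4 pos [ 623.7 -117.    44.2] F [-4.  -5.6  1.3] w 11.8 yaw 89.13
 shift [5.  1.2 1.1] turn [-0.0005  0.0013  0.0014]
w13
540 seam dark mm 1.0 min 166 y -68.5 top edge y -51.5
555 seam dark mm 1.75 min 118 y -64.2 top edge y -47.0
570 seam dark mm 2.5 min 96 y -60.0 top edge y -42.5
585 seam dark mm 3.0 min 96 y -55.5 top edge y -37.5
600 seam dark mm 4.0 min 94 y -52.2 top edge y -33.0
w14
540 seam dark mm 0.25 min 174 y -63.8 top edge y -47.5
555 seam dark mm 0.0 min 193 y -66.5 top edge y -44.0
570 seam dark mm 0.5 min 159 y -56.0 top edge y -40.0
585 seam dark mm 0.0 min 205 y -59.0 top edge y -36.25
600 seam dark mm 0.0 min 207 y -32.2 top edge y -32.25
```

```bash

python3 -m jog '{"delta_rot":[[0,0,0],[0,0,0]],"translation":[[0.4,0,0],[0.4,0,0]],"hand":[-1,-1]}'|grep -E "^t|pos|force"
python3 -m jog '{"delta_rot":[[0,0,0],[0,0,0]],"translation":[[0.4,0,0],[0.4,0,0]],"hand":[-1,-1]}'|grep -E "^t|pos|force"
python3 -m jog '{"delta_rot":[[0,0,0],[0,0,0]],"translation":[[0.4,0,0],[0.4,0,0]],"hand":[-1,-1]}'|grep -E "^t|pos|force"
```

```text
t: 30.65
ee_pos: [623.7, -116.9, 44.2]
ft_force: [-3.4, -7.1, 0.9]
t: 30.85
ee_pos: [623.8, -116.9, 44.2]
ft_force: [-2.8, -8.2, 2.1]
t: 31.05
ee_pos: [623.8, -116.8, 44.3]
ft_force: [-3.6, -10.1, 1.3]
```

The bevel stopped firmly at y −116.9, with the same force signature as at the sample. I'll seat it on the fence, release and lift.

```bash

python3 -m jog '{"delta_rot":[[0,0,0],[0,0,0],[0,0,0]],"translation":[[0,0.5,0],[0,0.5,0],[0,0.5,0]],"hand":[-1,-1,-1]}'|grep -E "pos|force"
python3 -m jog '{"delta_rot":[[0,0,0],[0,0,0],[0,0,0],[0,0,0],[0,0,0]],"translation":[[0,0,0],[0,0,0],[0,0,0],[0,0,0],[0,0,0]],"hand":[0,0,0,0,0]}'|grep -E "pos|force|wid"
python3 -m jog '{"delta_rot":[[0,0,0],[0,0,0],[0,0,0],[0,0,0],[0,0,0]],"translation":[[0,0,-10],[0,0,-30],[0,0,-60],[0,0,-60],[0,0,-60]],"hand":[0,0,0,0,0]}'|grep -E "^t|pos|force|wid"
python3 - <<'E'
from h import *
import json
c=optics.calibration('wrist');im=optics.get_image('wrist');cv2.imwrite('pics/w15.png',im[:,:,::-1]);json.dump({k:np.array(v).tolist() for k,v in c.items()},open('w15.json','w'))
gap('pics/w15.png',c,-110,-5)
print('sample (w5)');gap('pics/w5.png',json.load(open('w5.json')),175,270)
cv2.imwrite('pics/w15b.png',cv2.resize(im[40:265,110:410],(800,600),interpolation=cv2.INTER_CUBIC)[:,:,::-1])
E
```

```text
ee_pos: [623.9, -116.8, 44.3]
ft_force: [-4.5, -10.3, 3.3]
ee_pos: [624.8, -114.6, 44.1]
ft_force: [0.2, 0.1, 0.4]
width: 43.7
t: 32.35
ee_pos: [625.2, -114.9, 105.2]
ft_force: [0.2, -0.1, 0.3]
width: 43.9
540 seam dark mm 0.0 min 194 y -78.8 top edge y -47.5
555 seam dark mm 0.0 min 200 y -66.5 top edge y -43.5
570 seam dark mm 0.0 min 196 y -39.8 top edge y -39.75
585 seam dark mm 0.0 min 200 y -36.0 top edge y -36.0
600 seam dark mm 0.0 min 210 y -32.2 top edge y -32.25
sample (w5)
540 seam dark mm 0.0 min 196 y 237.0 top edge y 237.0
555 seam dark mm 0.0 min 193 y 224.0 top edge y 241.0
570 seam dark mm 0.0 min 192 y 222.5 top edge y 245.0
585 seam dark mm 0.0 min 197 y 226.2 top edge y 248.75
600 seam dark mm 0.0 min 196 y 253.0 top edge y 253.0
```

View pics/w15b.png

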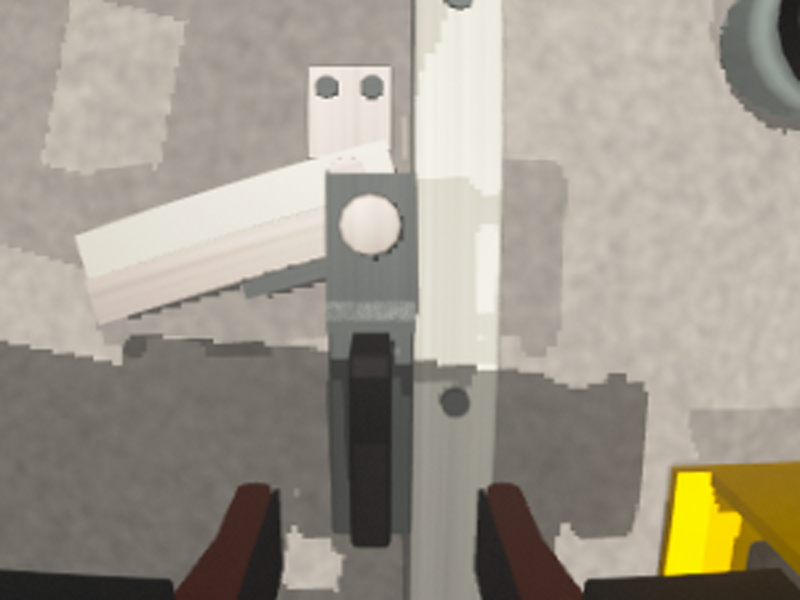

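The final view matches the one at the sample: blade flush on the new bracket, stock flush on the fence, stop finger against the blade, and the gripper clear. I'll hand it in.

```bash
python3 -c "
from workcell import ctrl,get_obs
print(get_obs()['t'],ctrl.close_job())"
```

```text
the job is handed in; nothing more can be done
32.4 None
```

I copied the finished bracket's angle to the new bracket with the middle-sized bevel and handed the job in at 32.4 s, inside the 72 s limit.

**What I did:**
- **Taking the angle:** I slid the stock along the fence until the blade lay flush on the finished bracket. The bevel stopped firmly at about 9 N.
- **Locking:** I released the bevel and pushed the button down to its firm stop, ending at 18 N after about 5 mm of travel. That is slightly over the 15 N asked for.
- **Setting the new bracket:** I lifted the bevel over to the new bracket and slid it along the fence until it stopped firmly, at about 10 N. That swung the bracket open, and I left the bevel there.

**Last checks:**
- **Flush:** In the final wrist picture the seam between blade and bracket showed no dark gap anywhere along it. The stock was flush with the fence and the stop finger lay on the back of the blade. The gripper was clear and read no force.
- **Angle:** The coarse edge slopes were 0.254 for the new bracket and 0.267 for the finished one. The difference is near the measuring noise of about ±0.01, and I did not measure it more finely.
- **Fingertip height:** With the fingers shut, contact with the button came 22 mm lower than the reported tool height. I therefore found the button by touch, creeping down with the force watched.

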